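# Top up the garlic dispenser and meter out the older garlic

## Robot

A 6-joint arm with a two-finger parallel gripper is mounted at the origin on a cart in front of the work surface, level with it; the furniture and walls round the work are solid. World frame = base frame: x ahead of the robot, y to its left, z up, the work surface at z = 0. Lengths are in m, angles in degrees, forces in N, time in s.
With the tool pointing down it reaches from about 0.4 to 0.825 m from the base axis. Payload 7 kg.
Tool frame: the origin (TCP) lies between the finger pads; the fingertips stand 22 mm ahead of it and the grasp point (between the pads) lies 3 mm ahead of it; z points along the fingers, y is the line along which they close (so a half turn about z gives the same grasp; the last joint's range is limited). The gripper opens to 88 mm and grips with 3 to 60 N. Pads are 19 mm wide; open, the fingers measure 130 mm over their backs; the gripper's body (78 mm by 193 mm) begins 47 mm behind the grasp point.
Start: joints at [88.986, 20.546, 0.682, 0, -70.136, -16.507], TCP at [0.203, 0.644, 0.249] pointing down, gripper open.
Joint ranges: [-176.03, 176.03], [-82.01, 121.73], [-58.28, 71.71], [-173.87, 95.51], [-174.79, -0.11], [-173.66, 173.66]. Speed limits (degrees/s): [136.94, 136.94, 172.46, 180, 180, 180].

## Interface

Orientations are given as [roll, pitch, yaw] about the fixed x, y, z axes, in that order (R = Rz(yaw) Ry(pitch) Rx(roll)).
In Python, from plant import ctrl gives the robot as it stands.
- The arm moves only by the tool apply_moves, never from a script. Its argument "targets" is a list of rows, each an object with "travel": the shift along the tool's x, y, z in mm, a list of three; "roll": the turn about the tool's z in degrees; "jaw": the finger opening in mm, from 0 to 87.6. In form: [{"travel": [tx, ty, tz], "roll": roll, "jaw": jaw}, ...]. A call has 1 to 10 rows; each row shifts and turns the commanded pose from where the row before left it, along the tool's axes as they then stand; what a row does not reach is not made up. A row lasts 1/10 s, in which the tool goes at most 50 mm and 8.59 degrees, less where a joint would pass 70% of its speed; a pose out of reach is approached as far as the arm can. A call with a gripper value outside its range is refused whole. The fingers move at their own pace and stop on an object; the grip force is fixed at half the most. Time passes only in rows, so rows that do not move let the fingers close. It gives the time, the measured TCP pose, the force, the opening and the grip force at its end, in the units of the state.
- ctrl.get_obs(): the state, without advancing time (a new reading comes with each control period).
- ctrl.snapshot(name): name is "scene" or "top" or "wrist"; returns the picture (420x560x3 uint8, red, green, blue); there is no depth.
- ctrl.calibration(name): a dict with "K" (3x3 intrinsics, pixels), "extrinsics" (4x4, takes a point from camera to world coordinates); the wrist camera has in their place "hand_eye" (4x4, takes a point from camera to tool coordinates, whose origin is the TCP and whose axes are the flange's). Camera axes: x right, y down, z forward; pixel columns grow to the right and rows downward; lengths in m; the calibration is good to about 2 mm. A picture is of the moment at which its call begins: read the wrist's pose just before it. calibration takes no time and is no camera call.
- ctrl.close_job(): hands the job in; it is judged then, once.
The state is a dict: "clock": time; "joint_pos": joint angles; "qvel": joint speeds; "tau": joint torques, N m; "tool_pos": TCP position; "orientation": TCP orientation; "force": force on the tool from outside, world axes, zero at the start; "moment": the same for the moment, N m; "opening": finger opening in m; "gripper_force": force on a finger pad.
Only numpy, scipy, OpenCV 4.12 (cv2) and the standard library are available. Lean on these libraries where they do the work, as an engineer would, in place of code of your own. Each camera call takes 0.05 s, during which the arm holds its last target. There are 200 camera calls.

## Task

Lift the steel bin off its rail and stand it under the dispenser's left-hand end, and put the fresh garlic bulbs from the chopping board into the dispenser, one to a compartment, farther to the right than the garlic that is already in it. Then pull the gate at the bottom out only far enough that the older garlic drops into the bin while the fresh stays up in the dispenser, and push the gate fully shut again. Finish with the bin standing upright on the chopping board with the older garlic in it, and leave the teaspoon lying where it is.

Things in the scene. Friction and masses are not known exactly. Their poses are not given: they have to be found in the camera images.
- dispenser: Fixed white dispenser on legs: five open-topped compartments in a row along its y axis. Origin on the worktop under the middle of the row; x points to its back (away from the robot), y to its left. Dividers and front wall (outer face x = -35 mm) end at z = 150 mm, the back wall flares back to z = 164 mm. Free below z = 99 mm from y = +0.185 to -0.08 m, between the legs.
- cell_1 (a point): Centre of the floor of the leftmost compartment (dispenser y = +124 mm, z = 106 mm, which is the gate's top). Each compartment is 62 mm (x) by 58 mm (y) inside; the floor is 44 mm below the top of the dividers.
- cell_2 (a point): The same for compartment 2 from the left (62 mm further along dispenser -y for each)
- cell_3 (a point): The same for compartment 3 from the left (62 mm further along dispenser -y for each)
- cell_4 (a point): The same for compartment 4 from the left (62 mm further along dispenser -y for each)
- cell_5 (a point): The same for compartment 5 from the left (62 mm further along dispenser -y for each)
- bin_place (a point): Point on the worktop under the dispenser's front left (dispenser x = -20 mm, y = +93 mm): with the bin's origin here and its x axis along the dispenser's, it catches what falls from compartments 1 and 2. Axes as the dispenser's.
- gate (a joint): Opening of the sliding bottom gate in m: 0 shut, at most 0.20. It slides toward the dispenser's -y (right), so compartment 1 opens first: the floor's left edge moves from y = +0.154 m to 0.154 minus the opening, one compartment each 62 mm. A bulb falls once the edge is past its middle, at the latest when its compartment is fully open. It stays where left; friction 1.5 N plus 8 N per m/s.
- gate_grip (a point): Grip point of the gate's upright black tab beyond the right-hand end: 16 mm thick (dispenser x), 28 mm long (y), its top 14 mm above this point, which is 34 mm above the gate's top. Moves with the gate; axes as the dispenser's.
- stand: Fixed wooden stand with a level 10 mm steel bar, 121 mm above the worktop, on which the bin hangs at the start. Origin on the worktop under its middle, x toward its back panel, y to its left. The bar runs along y at x = -15 mm; a bumper under it keeps the bin upright. The hanging bin's underside is 50 mm above the worktop.
- bin: Loose steel bin, 120 mm (x) by 140 mm (y) by 60 mm high, walls 4 mm, 200 g. Origin at the centre of its underside, z up. At its back (+x) two hooks rise to z = 80 mm, reach back to x = 80 mm and come down to z = 58 mm behind the stand's bar: lift the bin at least 22 mm, then draw it off along its -x. An upright black grip at its front (-x).
- bin_grip (a point): Point on the bin's upright black grip, a flat plate 12 mm thick (bin x) and 50 mm wide (bin y), up to z = 165 mm of the bin; this point is at bin x = -75 mm, z = 145 mm, in its middle. Axes as the bin's. Grip it firmly across its 12 mm thickness: the bin's weight lies about 60 mm behind it, and gripped across its width the bin sags and turns in the fingers.
- board: Fixed wooden chopping board 225 mm (x) by 335 mm (y), 19 mm thick, origin at the centre of its underside.
- new_1: Fresh garlic bulb, on the board at the start (may be absent); common garlic bulb about 48 mm wide and 51 mm high with its stem up, 50 g; origin at the centre of its underside, z up along the stem while it stands
- new_2: Fresh garlic bulb, on the board at the start (may be absent); common garlic bulb about 48 mm wide and 51 mm high with its stem up, 50 g; origin at the centre of its underside, z up along the stem while it stands
- new_3: Fresh garlic bulb, on the board at the start (may be absent); common garlic bulb about 48 mm wide and 51 mm high with its stem up, 50 g; origin at the centre of its underside, z up along the stem while it stands
- old_1: Older garlic bulb, in one of the two leftmost compartments at the start (may be absent); common garlic bulb about 48 mm wide and 51 mm high with its stem up, 50 g; origin at the centre of its underside, z up along the stem while it stands
- old_2: Older garlic bulb, in one of the two leftmost compartments at the start (may be absent); common garlic bulb about 48 mm wide and 51 mm high with its stem up, 50 g; origin at the centre of its underside, z up along the stem while it stands
- teaspoon: Bystander: teaspoon 132 mm long, on the worktop between the board and the dispenser's front; origin at the centre of its underside, length along its x
There are look-alikes about, which are no part of the job. What is shaped like the new_3 but orange is not meant.

How it is judged:
By the outcome, as a careful person would: the job done as asked, in the order asked, and still so for the second after the job is handed in, with the robot touching nothing.
Of new_1, new_2, new_3 only 2 to 3 are there at a start; the rules pass over those that are not, and their reading is None.
Of old_1, old_2 only 1 to 2 are there at a start; the rules pass over those that are not, and their reading is None.
At some moment in a run one of new_1, new_2, new_3 may be knocked a few centimetres aside while the robot is not near it.
It also fails if it takes over 208 s, if anything falls off the work surface, if the arm or the gripper's body presses on something with over 40 N, if the wrist force passes 120 N, or if a joint passes its speed limit or range.

## Working session

There is one attempt and no reset: what is moved stays moved. The work goes in short steps, Python scripts to look and compute and a tool call to move; the robot and the scene stay as the last step left them, time stands still between calls to the robot, and variables do not carry over. Pictures are saved under pics/ and viewed, at most 14 in all, crops included, and the job is handed in when it is done.

Besides the shell and the picture viewer there is one more tool, called by a JSON object that holds its "api" and its "payload". apply_moves: Moves the arm, as the interface text tells. Its arguments: {"type":"object","properties":{"targets":{"type":"array","items":{"type":"object","properties":{"travel":{"type":"array","items":{"type":"number"}},"roll":{"type":"number"},"jaw":{"type":"number"}}}}},"required":["targets"]}

```bash
ls; mkdir -p pics
python3 - <<'E'
from plant import ctrl
import cv2,numpy as np
np.set_printoptions(precision=4,suppress=True)
o=ctrl.get_obs();print(o)
for n in("scene","top","wrist"):
    cv2.imwrite(f"pics/{n}0.png",ctrl.snapshot(n)[:,:,::-1]);c=ctrl.calibration(n);print(n,c)
E
```

```text
pics
{'clock': 0.0, 'joint_pos': array([ 88.9853,  20.5894,   0.6335,  -0.0203, -70.1343, -16.5079]), 'qvel': array([ 0.137 , -0.0131,  0.0375,  0.0861, -0.0126, -0.0079]), 'tau': array([  0.    , -58.2707,  29.3048,   6.9969,   0.0069,  -0.0002]), 'tool_pos': array([0.2031, 0.6432, 0.2476]), 'orientation': array([179.908 ,  -0.0073, -17.5295]), 'force': array([0.4724, 0.1559, 0.3082]), 'moment': array([-0.0249,  0.0597,  0.0118]), 'gripper_force': 0.0, 'opening': 0.08769198880897888}
scene {'K': array([[474.8813,   0.    , 280.8041],
       [  0.    , 474.8813, 207.3707],
       [  0.    ,   0.    ,   1.    ]]), 'extrinsics': array([[ 0.8293, -0.3204,  0.4578, -0.0761],
       [-0.5588, -0.4661,  0.6859, -0.9835],
       [-0.0064, -0.8247, -0.5656,  0.9544],
       [ 0.    ,  0.    ,  0.    ,  1.    ]])}
top {'K': array([[469.0033,   0.    , 288.1197],
       [  0.    , 469.0033, 207.1071],
       [  0.    ,   0.    ,   1.    ]]), 'extrinsics': array([[ 0.1151, -0.9719,  0.2052,  0.3141],
       [-0.9934, -0.1131,  0.0212, -0.0265],
       [ 0.0026, -0.2063, -0.9785,  1.3581],
       [ 0.    ,  0.    ,  0.    ,  1.    ]])}
wrist {'K': array([[292.6234,   0.    , 280.1803],
       [  0.    , 292.6234, 212.1747],
       [  0.    ,   0.    ,   1.    ]]), 'hand_eye': array([[-0.0011, -0.9594, -0.2822,  0.0769],
       [ 1.    , -0.0013,  0.0007,  0.0003],
       [-0.0011, -0.2822,  0.9594, -0.1358],
       [ 0.    ,  0.    ,  0.    ,  1.    ]])}
```

View pics/scene0.png

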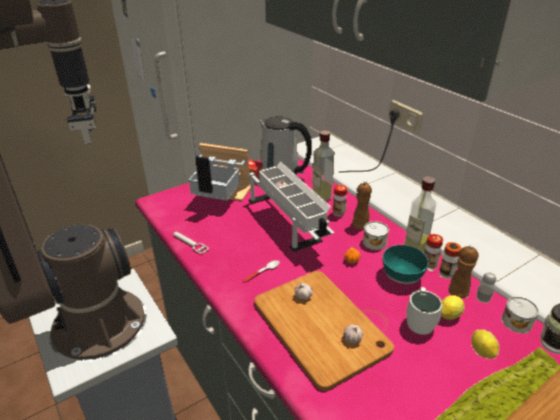

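View pics/top0.png

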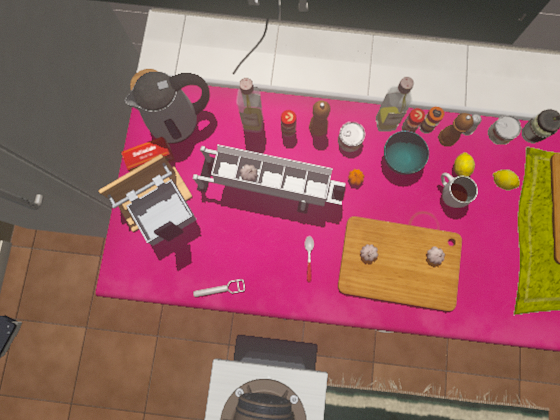

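```bash
cat > h.py <<'E'
import cv2,numpy as np
from plant import ctrl
from scipy.spatial.transform import Rotation as R
np.set_printoptions(precision=4,suppress=True)
def ray(n,px,o=None):
    c=ctrl.calibration(n);d=np.linalg.inv(c["K"])@np.r_[px,1.]
    if n=="wrist":
        T=np.eye(4);T[:3,:3]=R.from_euler("xyz",o["orientation"],degrees=True).as_matrix();T[:3,3]=o["tool_pos"]
        E=T@c["hand_eye"]
    else:E=c["extrinsics"]
    return E[:3,3],E[:3,:3]@d
def onz(n,px,z,o=None):
    p,d=ray(n,px,o);return p+d*(z-p[2])/d[2]
def proj(n,P,o=None):
    c=ctrl.calibration(n)
    if n=="wrist":
        T=np.eye(4);T[:3,:3]=R.from_euler("xyz",o["orientation"],degrees=True).as_matrix();T[:3,3]=o["tool_pos"]
        E=T@c["hand_eye"]
    else:E=c["extrinsics"]
    q=c["K"]@(E[:3,:3].T@(np.asarray(P)-E[:3,3]));return q[:2]/q[2]
def shot(n,name):
    o=ctrl.get_obs();im=ctrl.snapshot(n)[:,:,::-1].copy();cv2.imwrite(f"pics/{name}.png",im);return o,im
E
python3 - <<'E'
from h import *
im=cv2.imread("pics/top0.png")
a=cv2.resize(im[135:255,95:355],None,fx=3,fy=3,interpolation=cv2.INTER_CUBIC)
cv2.imwrite("pics/topc.png",a)
for p in [(369,253),(436,256)]:print(onz("top",p,.045))
print([onz("top",p,.15)for p in[(228,170),(317,190)]],onz("top",(309,258),0),onz("top",(170,228),.21))
E
```

```text
[ 0.485  -0.2385  0.045 ]
[ 0.4983 -0.4258  0.045 ]
[array([0.6496, 0.1712, 0.15  ]), array([ 0.6224, -0.0711,  0.15  ])] [ 0.4564 -0.0744  0.    ] [0.4685 0.2829 0.21  ]
```

View pics/topc.png

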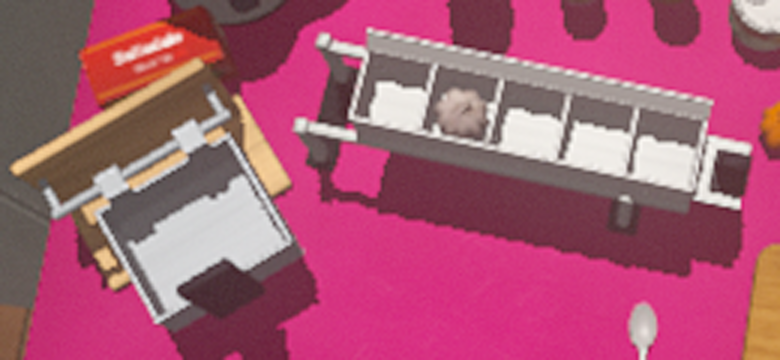

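View pics/wrist0.png

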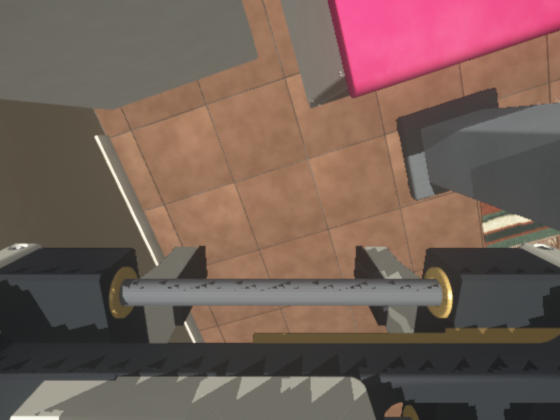

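Run:
```python
from h import *
f=lambda p:np.array(p)/3+[95-.3,135-.3]
fit=lambda L,W:(lambda Rm,a,b:(np.degrees(np.arctan2(Rm[1,0],Rm[0,0])),b-Rm@a,np.linalg.norm((L-a)@Rm.T+b-W,axis=1)))(*(lambda a,b:(lambda H:(lambda U,S,V:(V.T@np.diag([1,np.linalg.det(V.T@U.T)])@U.T,a,b))(*np.linalg.svd(H)))((L-a).T@(W-b)))(L.mean(0),W.mean(0)))
W=np.array([onz("top",f(p),.15)[:2] for p in [(430,132),(492,143),(560,160),(632,170)]])
L=np.array([(-.033,y) for y in(.093,.031,-.031,-.093)])
print("disp",fit(L,W))
W=np.array([onz("top",f(p),.11)[:2] for p in [(160,320),(296,243),(232,140),(103,210)]])
L=np.array([(-.06,.07),(-.06,-.07),(.06,-.07),(.06,.07)])
print("bin",fit(L,W))
print("grip top",[onz("top",f(p),.215) for p in[(178,288),(222,262)]])
print("tab",onz("top",f((730,168)),.154),"spoon",[onz("top",p,0.005)for p in[(309,240),(309,278)]])
```

```text
disp (np.float64(-4.6839819190634735), array([0.6544, 0.0496]), array([0.0037, 0.0024, 0.003 , 0.0013]))
bin (np.float64(37.44247568563485), array([0.5263, 0.343 ]), array([0.0033, 0.0022, 0.0061, 0.004 ]))
grip top [array([0.4566, 0.3195, 0.215 ]), array([0.4822, 0.2872, 0.215 ])]
tab [ 0.6259 -0.1264  0.154 ] spoon [array([ 0.5078, -0.0687,  0.005 ]), array([ 0.3991, -0.0803,  0.005 ])]
```

{"api": "apply_moves", "payload": {"targets": [{"travel": [0,0,-30]},{"travel": [36,25,-15]},{"travel": [36,25,-5]},{"travel": [36,25,0]},{"travel": [36,25,0]},{"travel": [36,25,0]},{"travel": [36,25,0]},{"travel": [36,25,0]},{"travel": [36,25,0]},{"travel": [36,25,0]}]}}

```text
validation failed for argument at $.ta...
```

{"api": "apply_moves", "payload": {"targets": [{"travel": [32,22,0]},{"travel": [0,0,0],"roll": 8.5},{"travel": [0,0,0],"roll": 8.5},{"travel": [0,0,0],"roll": 8.5},{"travel": [0,0,0],"roll": 8.5},{"travel": [0,0,0],"roll": 0.5},{"travel": [0,0,0]},{"travel": [0,0,0]}]}}

```text
validation failed for argument at $.ta...
```

Run:
```python
from h import *
o,im=shot("wrist","w1");print(o["joint_pos"],o["tool_pos"],o["orientation"])
a=np.radians(38);g=np.array([.468,.30])
for s in(-1,1):print(proj("wrist",[g[0]-s*.025*np.sin(a),g[1]+s*.025*np.cos(a),.215],o))
```

```text
[ 88.9852  20.5826   0.6442  -0.0137 -70.1361 -16.5065] [0.2031 0.6433 0.2478] [179.9249  -0.0088 -17.526 ]
[ 1262.5315 -1050.8665]
[1042.6998 -757.5274]
```

View pics/w1.png

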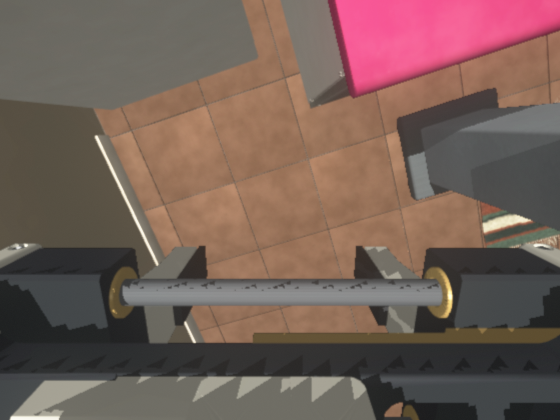

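The moves were refused because every row needs all three fields, so the picture only repeats the start view. I'll resend them with complete rows.

{"api": "apply_moves", "payload": {"targets": [{"travel": [0,0,-30],"roll": 0,"jaw": 60},{"travel": [36,25,-15],"roll": 0,"jaw": 60},{"travel": [36,25,-5],"roll": 0,"jaw": 60},{"travel": [36,25,0],"roll": 0,"jaw": 60},{"travel": [36,25,0],"roll": 0,"jaw": 60},{"travel": [36,25,0],"roll": 0,"jaw": 60},{"travel": [36,25,0],"roll": 0,"jaw": 60},{"travel": [36,25,0],"roll": 0,"jaw": 60},{"travel": [36,25,0],"roll": 0,"jaw": 60},{"travel": [36,25,0],"roll": 0,"jaw": 60}]}}

```text
clock: 1.2
tool_pos: [0.4452, 0.3299, 0.2987]
orientation: [-180.0, -0.0, -17.5]
force: [0.4, 0.5, -0.6]
opening: 0.0597
gripper_force: 0.0
```

{"api": "apply_moves", "payload": {"targets": [{"travel": [32,22,0],"roll": 0,"jaw": 60},{"travel": [0,0,0],"roll": 8.5,"jaw": 60},{"travel": [0,0,0],"roll": 8.5,"jaw": 60},{"travel": [0,0,0],"roll": 8.5,"jaw": 60},{"travel": [0,0,0],"roll": 8.5,"jaw": 60},{"travel": [0,0,0],"roll": 0.5,"jaw": 60},{"travel": [0,0,0],"roll": 0,"jaw": 60},{"travel": [0,0,0],"roll": 0,"jaw": 60}]}}

```text
clock: 2.0
tool_pos: [0.4683, 0.301, 0.2985]
orientation: [180.0, 0.0, -51.8]
force: [0.3, -0.4, 0.0]
opening: 0.0601
gripper_force: 0.0
```

Run:
```python
from h import *
o,im=shot("wrist","w2");print(o["joint_pos"],o["tool_pos"],o["orientation"])
a=np.radians(38);g=np.array([.468,.30])
for s in(-1,1):print(proj("wrist",[g[0]-s*.025*np.sin(a),g[1]+s*.025*np.cos(a),.215],o))
```

```text
[ 52.8829   7.7171  -9.9116  -0.0015 -72.3751 -14.7056] [0.4683 0.301  0.2985] [179.996    0.0004 -51.8232]
[281.339  195.8832]
[281.1485 255.6033]
```

View pics/w2.png

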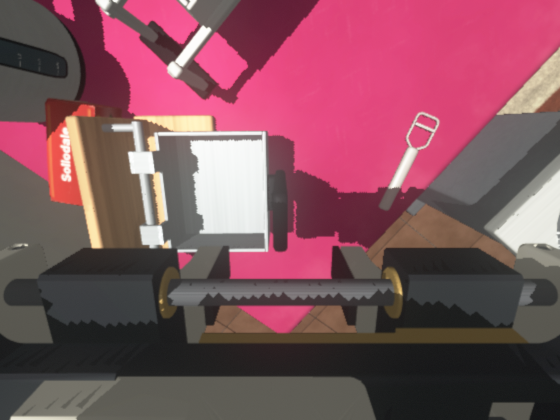

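Run:
```python
from h import *
im=cv2.imread("pics/w2.png")
print(im[165:262:3,280].tolist())
for r in (185,200,215,230,245):print(r,im[r,266:292].max(1).tolist())
```

```text
[[81, 70, 114], [82, 72, 113], [71, 68, 82], [69, 68, 79], [70, 68, 79], [70, 69, 78], [69, 68, 77], [69, 68, 76], [68, 67, 75], [69, 68, 75], [73, 71, 78], [77, 76, 83], [78, 77, 84], [65, 65, 72], [65, 64, 71], [65, 64, 71], [63, 63, 71], [63, 61, 71], [62, 60, 69], [61, 59, 70], [58, 57, 69], [59, 56, 69], [57, 55, 68], [57, 54, 68], [56, 53, 69], [54, 51, 69], [53, 48, 67], [52, 48, 68], [51, 46, 68], [110, 72, 194], [127, 79, 225], [127, 79, 225], [128, 78, 225]]
185 [195, 108, 92, 95, 94, 92, 89, 86, 81, 80, 79, 78, 77, 78, 77, 76, 76, 76, 75, 77, 91, 107, 109, 109, 108, 108]
200 [208, 119, 89, 89, 89, 86, 81, 81, 83, 86, 89, 91, 90, 88, 85, 82, 79, 78, 76, 74, 73, 84, 103, 106, 104, 104]
215 [221, 170, 112, 104, 109, 108, 97, 76, 73, 72, 72, 71, 72, 71, 70, 70, 69, 69, 69, 68, 69, 83, 103, 104, 104, 104]
230 [228, 194, 116, 103, 107, 106, 97, 77, 71, 71, 70, 70, 69, 69, 69, 68, 68, 69, 68, 67, 69, 83, 102, 103, 104, 106]
245 [227, 206, 164, 204, 223, 222, 200, 126, 76, 68, 68, 69, 68, 68, 68, 67, 68, 68, 69, 68, 80, 150, 217, 221, 222, 222]
```

The wrist view shows the bin at cols 155–268. Its grip plate top is at cols 273–287, rows 200–251, centred under the fingers as predicted. Next: go down and grip.

{"api": "apply_moves", "payload": {"targets": [{"travel": [0,0,25],"roll": 0,"jaw": 50},{"travel": [0,0,25],"roll": 0,"jaw": 50},{"travel": [0,0,25],"roll": 0,"jaw": 50},{"travel": [0,0,15],"roll": 0,"jaw": 50},{"travel": [0,0,10],"roll": 0,"jaw": 50},{"travel": [0,0,0],"roll": 0,"jaw": 0},{"travel": [0,0,0],"roll": 0,"jaw": 0},{"travel": [0,0,0],"roll": 0,"jaw": 0},{"travel": [0,0,0],"roll": 0,"jaw": 0},{"travel": [0,0,0],"roll": 0,"jaw": 0}]}}

```text
clock: 3.05
tool_pos: [0.4685, 0.3012, 0.1992]
orientation: [-179.9, 0.0, -52.0]
force: [0.1, -0.2, -0.5]
opening: 0.0156
gripper_force: 0.0
```

{"api": "apply_moves", "payload": {"targets": [{"travel": [0,0,0],"roll": 0,"jaw": 0},{"travel": [0,0,0],"roll": 0,"jaw": 0},{"travel": [0,0,0],"roll": 0,"jaw": 0},{"travel": [0,0,0],"roll": 0,"jaw": 0},{"travel": [0,0,-5],"roll": 0,"jaw": 0},{"travel": [0,0,-10],"roll": 0,"jaw": 0},{"travel": [0,0,-10],"roll": 0,"jaw": 0},{"travel": [0,0,-7],"roll": 0,"jaw": 0},{"travel": [0,0,0],"roll": 0,"jaw": 0},{"travel": [0,0,0],"roll": 0,"jaw": 0}]}}

```text
clock: 4.05
tool_pos: [0.4681, 0.3007, 0.2305]
orientation: [180.0, 0.0, -52.0]
force: [-0.3, 0.2, -1.9]
opening: 0.0118
gripper_force: 30.0
```

{"api": "apply_moves", "payload": {"targets": [{"travel": [0,5,0],"roll": 0,"jaw": 0},{"travel": [0,10,0],"roll": 0,"jaw": 0},{"travel": [0,15,0],"roll": 0,"jaw": 0},{"travel": [0,15,0],"roll": 0,"jaw": 0},{"travel": [0,15,0],"roll": 0,"jaw": 0},{"travel": [0,15,0],"roll": 0,"jaw": 0},{"travel": [0,10,0],"roll": 0,"jaw": 0},{"travel": [0,5,0],"roll": 0,"jaw": 0},{"travel": [0,0,0],"roll": 0,"jaw": 0},{"travel": [0,0,0],"roll": 0,"jaw": 0}]}}

```text
clock: 5.05
tool_pos: [0.3977, 0.2459, 0.2308]
orientation: [-180.0, 0.0, -52.0]
force: [0.5, 0.7, -1.4]
opening: 0.0119
gripper_force: 30.0
```

Run:
```python
from h import *
o,im=shot("top","t2");print(o["tool_pos"],o["orientation"],o["force"],o["moment"])
```

```text
[0.3977 0.2459 0.2308] [-179.9627    0.0012  -52.0051] [ 0.458   0.6929 -1.3535] [0.0169 0.0238 0.033 ]
```

View pics/t2.png

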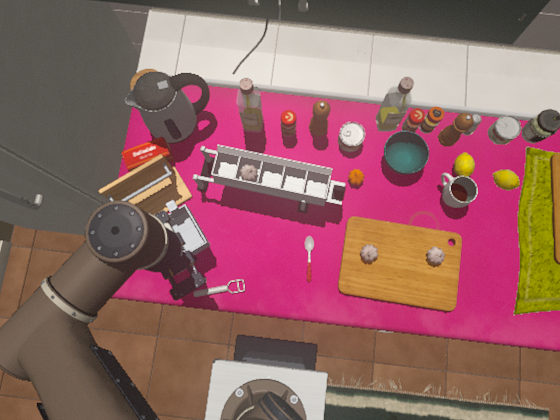

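{"api": "apply_moves", "payload": {"targets": [{"travel": [0,0,0],"roll": 5,"jaw": 0},{"travel": [0,0,0],"roll": 8,"jaw": 0},{"travel": [0,0,0],"roll": 8,"jaw": 0},{"travel": [0,0,0],"roll": 8,"jaw": 0},{"travel": [0,0,0],"roll": 8,"jaw": 0},{"travel": [0,0,0],"roll": 6,"jaw": 0},{"travel": [20,-6,0],"roll": 0,"jaw": 0},{"travel": [30,-10,0],"roll": 0,"jaw": 0},{"travel": [30,-10,0],"roll": 0,"jaw": 0},{"travel": [13,-6,0],"roll": 0,"jaw": 0}]}}

```text
clock: 6.1
tool_pos: [0.4215, 0.1485, 0.2303]
orientation: [180.0, -0.0, -95.1]
force: [0.5, -0.8, -1.2]
opening: 0.0117
gripper_force: 30.0
```

{"api": "apply_moves", "payload": {"targets": [{"travel": [0,0,0],"roll": 0,"jaw": 0},{"travel": [0,0,0],"roll": 0,"jaw": 0},{"travel": [0,0,0],"roll": 0,"jaw": 0}]}}

```text
clock: 6.4
tool_pos: [0.4213, 0.1507, 0.2305]
orientation: [180.0, -0.0, -95.0]
force: [0.1, 0.8, -2.4]
opening: 0.0118
gripper_force: 30.0
```

Run:
```python
from h import *
o,im=shot("wrist","w3");print(o["tool_pos"],o["orientation"],o["joint_pos"],o["force"],o["moment"])
```

```text
[0.4213 0.1507 0.2305] [179.9975  -0.0018 -95.0093] [ 45.0645  -0.6683 -28.1365  -0.0009 -62.5347 -50.0733] [ 0.1031  0.7757 -2.373 ] [0.1509 0.0551 0.0015]
```

View pics/w3.png

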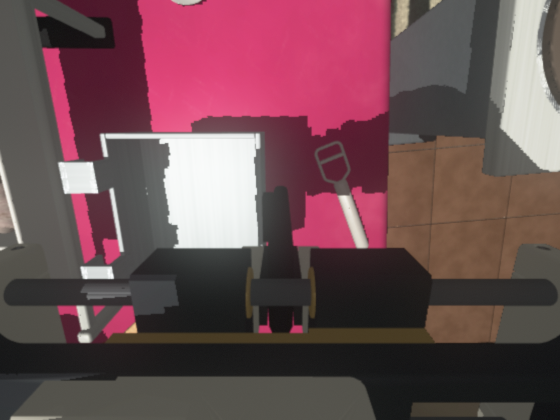

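Run:
```python
from h import *
im=cv2.imread("pics/top0.png").astype(float)
g=im[:,:,1]  # green: low on pink
P=[]
for c in range(222,330,3):
    r0=135+(30+(c-95)*3*0-0)/3; r0=135+ (30+((c-95)*3-368)*.2093)/3
    rr=np.arange(int(r0)-6,int(r0)+7); d=np.diff(g[rr,c]); k=d.argmax(); P.append((c,rr[k]+.5,d[k]))
P=np.array(P);W=np.array([onz("top",p[:2],.164)[:2] for p in P])
m=np.ones(len(W),bool)
for _ in range(3):
    q=np.polyfit(W[m,1],W[m,0],1);r=W[:,0]-np.polyval(q,W[:,1]);m=abs(r)<.003
print("yaw",-np.degrees(np.arctan(q[0])),q,m.sum(),len(W),np.abs(r[m]).mean())
# front rim
for c in(225,250,275,300,320):
    r=135+(120+((c-95)*3-352)*.2)/3;rr=np.arange(int(r)-8,int(r)+14);print(c,rr[0],g[rr,c].astype(int).tolist())
r=172;
for rr in (165,170):print(rr,g[rr,205:260].astype(int).tolist())
for rr in (185,190):print(rr,g[rr,300:345].astype(int).tolist())
```

```text
yaw -5.632256759274689 [0.0986 0.6951] 36 36 0.0006717594037242425
225 169 [231, 234, 234, 235, 234, 233, 232, 232, 213, 88, 97, 97, 100, 103, 102, 100, 81, 50, 51, 49, 48, 53]
250 174 [163, 158, 152, 139, 119, 101, 81, 185, 216, 109, 98, 100, 102, 105, 106, 102, 87, 59, 48, 53, 54, 50]
275 179 [234, 235, 237, 237, 235, 233, 234, 233, 214, 160, 98, 102, 102, 103, 106, 107, 95, 75, 57, 53, 53, 58]
300 184 [237, 235, 234, 236, 236, 235, 236, 235, 229, 200, 94, 102, 104, 102, 103, 106, 97, 75, 58, 59, 61, 65]
320 188 [233, 229, 229, 230, 232, 234, 233, 232, 232, 213, 94, 99, 101, 102, 99, 105, 102, 82, 53, 57, 57, 54]
165 [66, 64, 59, 46, 44, 48, 45, 45, 187, 220, 90, 95, 97, 94, 89, 189, 240, 236, 235, 234, 233, 233, 236, 238, 240, 240, 242, 243, 244, 246, 232, 186, 197, 200, 91, 98, 98, 99, 104, 134, 167, 186, 183, 159, 137, 145, 148, 143, 129, 101, 101, 100, 103, 98, 95]
170 [64, 63, 63, 55, 47, 44, 88, 186, 204, 87, 93, 95, 93, 192, 243, 236, 235, 234, 235, 234, 234, 233, 232, 232, 231, 231, 232, 231, 232, 233, 230, 212, 146, 93, 105, 136, 166, 182, 185, 185, 181, 168, 154, 159, 159, 144, 113, 151, 172, 159, 146, 119, 190, 241, 242]
185 [235, 235, 232, 232, 218, 117, 145, 215, 241, 237, 236, 236, 236, 235, 235, 233, 233, 233, 232, 231, 232, 232, 232, 233, 233, 236, 213, 195, 222, 91, 186, 241, 240, 217, 82, 94, 101, 136, 174, 190, 211, 212, 217, 228, 209]
190 [236, 233, 232, 216, 104, 93, 190, 241, 237, 234, 235, 234, 234, 234, 233, 232, 232, 231, 230, 230, 229, 227, 228, 228, 230, 205, 193, 220, 90, 182, 237, 233, 202, 57, 52, 54, 55, 57, 62, 62, 66, 62, 61, 62, 57]
```

Run:
```python
from h import *
W=np.array([onz("top",p,.15)[:2] for p in[(225,177.1),(250,182.4),(275,187.8),(300,193.2),(320,197.3)]])
q=np.polyfit(W[:,1],W[:,0],1);print("yaw",-np.degrees(np.arctan(q[0])),W[:,0]-np.polyval(q,W[:,1]))
a=np.radians(-5.6);Rm=np.array([[np.cos(a),-np.sin(a)],[np.sin(a),np.cos(a)]])
loc=lambda p,z=.15:onz("top",p,z)[:2]@Rm
print("front x",(W@Rm)[:,0],"L",[loc(p)[1] for p in[(212.6,165),(211.4,170)]],"R",[loc(p)[1] for p in[(328.5,185),(327.5,190)]])
print("dividers",[loc(p)[1] for p in[(238.5,165),(237.1,170),(305.3,185),(304.3,190)]])
print("bulb",loc((249,172.5),.14))
xf=(W@Rm)[:,0].mean()+.035
for cy in(.058-0,):pass
np.save("xf.npy",xf)
```

```text
yaw -5.749380599086824 [ 0.      0.0001 -0.0001 -0.0002  0.0002]
front x [0.609  0.6089 0.6086 0.6082 0.6085] L [np.float64(0.27740078963202014), np.float64(0.27713818828700776)] R [np.float64(-0.03719740060813256), np.float64(-0.037261710831198745)]
dividers [np.float64(0.20953704781220184), np.float64(0.20995285755017148), np.float64(0.023105842262645764), np.float64(0.022904607437435373)]
bulb [0.6376 0.1787]
```

```bash
cat >> h.py <<'E'
A=np.radians(-5.7);RD=np.array([[np.cos(A),-np.sin(A)],[np.sin(A),np.cos(A)]]);OD=RD@np.array([.6437,.118])
def D(x,y):return OD+RD@np.array([x,y])   # dispenser -> world
def togo(xy,psi,o=None):  # mm in tool axes (at present yaw), after-roll axes, roll deg
    o=o or ctrl.get_obs();d=np.asarray(xy)-o["tool_pos"][:2];y=o["orientation"][2]
    f=lambda p:np.round(1000*np.array([d[0]*np.cos(p)+d[1]*np.sin(p),d[0]*np.sin(p)-d[1]*np.cos(p)]),1)
    return f(np.radians(y)),f(np.radians(psi)),round((y-psi+180)%360-180,1)
E
python3 - <<'E'
from h import *
print(OD,[D(0,124-62*i) if 0 else D(0,.124-.062*i) for i in range(5)])
print("bin grip at",D(-.095,.093),togo(D(-.095,.093),-95.7))
print("tab",(onz("top",(95+730/3,135+168/3),.154)[:2]-OD)@RD)
E
```

```text
[0.6522 0.0535] [array([0.6646, 0.1769]), array([0.6584, 0.1152]), array([0.6522, 0.0535]), array([ 0.6461, -0.0082]), array([ 0.6399, -0.0699])]
bin grip at [0.5669 0.1555] (array([ -17.3, -144.8]), array([ -19.1, -144.6]), np.float64(0.7))
tab [-0.009  -0.1825]
```

{"api": "apply_moves", "payload": {"targets": [{"travel": [-10,0,5],"roll": 0.7,"jaw": 0},{"travel": [-9,0,10],"roll": 0,"jaw": 0},{"travel": [0,0,20],"roll": 0,"jaw": 0},{"travel": [0,0,20],"roll": 0,"jaw": 0},{"travel": [0,0,12],"roll": 0,"jaw": 0},{"travel": [0,0,6],"roll": 0,"jaw": 0},{"travel": [0,0,0],"roll": 0,"jaw": 0},{"travel": [0,0,0],"roll": 0,"jaw": 0}]}}

```text
clock: 7.25
tool_pos: [0.4232, 0.1696, 0.1578]
orientation: [-180.0, 0.0, -95.7]
force: [0.4, 0.7, -1.2]
opening: 0.012
gripper_force: 30.0
```

{"api": "apply_moves", "payload": {"targets": [{"travel": [0,-10,0],"roll": 0,"jaw": 0},{"travel": [0,-20,0],"roll": 0,"jaw": 0},{"travel": [0,-20,0],"roll": 0,"jaw": 0},{"travel": [0,-20,0],"roll": 0,"jaw": 0},{"travel": [0,-20,0],"roll": 0,"jaw": 0},{"travel": [0,-20,0],"roll": 0,"jaw": 0},{"travel": [0,-20,0],"roll": 0,"jaw": 0},{"travel": [0,-10,0],"roll": 0,"jaw": 0},{"travel": [0,-5,0],"roll": 0,"jaw": 0},{"travel": [0,0,0],"roll": 0,"jaw": 0}]}}

```text
clock: 8.25
tool_pos: [0.5675, 0.1544, 0.1575]
orientation: [180.0, -0.0, -95.8]
force: [0.5, -0.1, -1.5]
opening: 0.0116
gripper_force: 30.0
```

Run:
```python
from h import *
o,im=shot("wrist","w4");print(o["tool_pos"],o["orientation"][2],o["force"],o["moment"],togo(D(-.095,.093),-95.7))
```

```text
[0.5675 0.1544 0.1575] -95.75500001519583 [ 0.4789 -0.1071 -1.4763] [0.1242 0.0912 0.0327] (array([-1. ,  0.1]), array([-1. ,  0.1]), np.float64(-0.0))
```

{"api": "apply_moves", "payload": {"targets": [{"travel": [0,0,4],"roll": 0,"jaw": 0},{"travel": [0,0,3],"roll": 0,"jaw": 0},{"travel": [0,0,1],"roll": 0,"jaw": 0},{"travel": [0,0,1],"roll": 0,"jaw": 0},{"travel": [0,0,0],"roll": 0,"jaw": 0}]}}

```text
clock: 8.8
tool_pos: [0.567, 0.1546, 0.1492]
orientation: [-180.0, -0.0, -95.7]
force: [-3.4, -0.5, 4.9]
opening: 0.012
gripper_force: 30.0
```

{"api": "apply_moves", "payload": {"targets": [{"travel": [0,0,0],"roll": 0,"jaw": 35},{"travel": [0,0,0],"roll": 0,"jaw": 35},{"travel": [0,0,0],"roll": 0,"jaw": 35},{"travel": [0,0,0],"roll": 0,"jaw": 35},{"travel": [0,0,0],"roll": 0,"jaw": 35},{"travel": [0,0,-10],"roll": 0,"jaw": 35},{"travel": [0,0,-20],"roll": 0,"jaw": 35},{"travel": [0,0,-30],"roll": 0,"jaw": 35},{"travel": [0,0,-40],"roll": 0,"jaw": 35},{"travel": [0,0,-40],"roll": 0,"jaw": 35}]}}

```text
clock: 9.8
tool_pos: [0.5669, 0.1543, 0.2907]
orientation: [-180.0, -0.0, -95.7]
force: [0.5, 0.3, 0.3]
opening: 0.0351
gripper_force: 0.0
```

Run:
```python
from h import *
o,im=shot("wrist","w5");print(o["tool_pos"],o["orientation"][2],o["joint_pos"])
o,im=shot("top","t5")
print(togo((.485,-.2385),-5.7))
cv2.imwrite("pics/c5.png",np.hstack([cv2.resize(cv2.imread("pics/w5.png"),(400,300)),cv2.resize(im,(400,300))]))
```

```text
[0.5669 0.1543 0.2907] -95.7164516412498 [ 34.2874  10.9561  -6.981    0.0138 -72.072  -40.0081]
(array([400.2,  45.4]), array([-45.2, 400.2]), np.float64(-90.0))
```

View pics/c5.png

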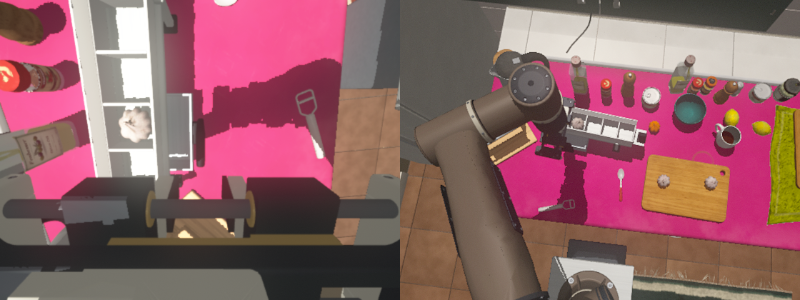

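{"api": "apply_moves", "payload": {"targets": [{"travel": [40,5,0],"roll": 0,"jaw": 85},{"travel": [40,5,0],"roll": 0,"jaw": 85},{"travel": [40,5,0],"roll": 0,"jaw": 85},{"travel": [40,5,0],"roll": 0,"jaw": 85},{"travel": [40,5,0],"roll": 0,"jaw": 85},{"travel": [40,4,0],"roll": 0,"jaw": 85},{"travel": [40,4,0],"roll": 0,"jaw": 85},{"travel": [40,4,0],"roll": 0,"jaw": 85},{"travel": [40,4,0],"roll": 0,"jaw": 85},{"travel": [40,4,0],"roll": 0,"jaw": 85}]}}

```text
clock: 10.9
tool_pos: [0.482, -0.2405, 0.2894]
orientation: [-179.9, -0.0, -95.7]
force: [1.4, -0.1, 1.2]
opening: 0.0851
gripper_force: 0.0
```

{"api": "apply_moves", "payload": {"targets": [{"travel": [0,0,10],"roll": -8.5,"jaw": 85},{"travel": [0,0,10],"roll": -8.5,"jaw": 85},{"travel": [0,0,10],"roll": -8.5,"jaw": 85},{"travel": [0,0,10],"roll": -8.5,"jaw": 85},{"travel": [0,0,10],"roll": -8.5,"jaw": 85},{"travel": [0,0,10],"roll": -8.5,"jaw": 85},{"travel": [0,0,10],"roll": -8.5,"jaw": 85},{"travel": [0,0,0],"roll": -8.5,"jaw": 85},{"travel": [0,0,0],"roll": -8.5,"jaw": 85},{"travel": [0,0,0],"roll": -8.5,"jaw": 85}]}}

```text
clock: 11.9
tool_pos: [0.4826, -0.239, 0.2191]
orientation: [180.0, -0.0, -10.4]
force: [-0.8, -0.4, -0.1]
opening: 0.085
gripper_force: 0.0
```

{"api": "apply_moves", "payload": {"targets": [{"travel": [0,0,0],"roll": -5,"jaw": 85},{"travel": [0,0,0],"roll": 0,"jaw": 85},{"travel": [0,0,0],"roll": 0,"jaw": 85}]}}

```text
clock: 12.2
tool_pos: [0.4827, -0.239, 0.219]
orientation: [180.0, -0.0, -5.9]
force: [-0.5, -0.3, -0.3]
opening: 0.0851
gripper_force: 0.0
```

Run:
```python
from h import *
o,im=shot("wrist","w6");print(o["tool_pos"],o["orientation"],o["joint_pos"])
print(proj("wrist",[.485,-.2385,.045],o),proj("wrist",[.498,-.426,.045],o))
```

```text
[ 0.4827 -0.239   0.219 ] [179.9951  -0.0309  -5.8767] [ -5.4746   8.9817 -19.0728   0.0057 -61.9147  89.5952]
[278.959  197.5544] [454.1067 167.7287]
```

View pics/w6.png

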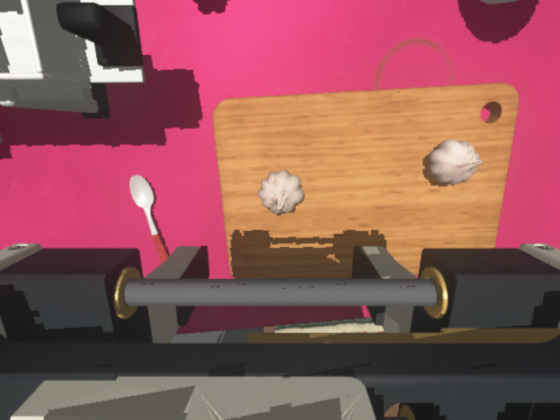

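Two whitish bulbs stand on the board, at (281,192) and (452,161). They are the fresh ones: they're on the board and not orange, and there is no third. I'll refine both positions with a colour mask.

```bash
cat >> h.py <<'E'
def bulbs(im,o,z=.042,box=(0,245)):
    h=cv2.cvtColor(im,cv2.COLOR_BGR2HSV);m=((h[:,:,1]<75)&(h[:,:,2]>110)).astype(np.uint8);m[box[1]:]=0
    m=cv2.morphologyEx(m,cv2.MORPH_CLOSE,np.ones((5,5)));out=[]
    for c in cv2.findContours(m,0,2)[0]:
        x,y,w,hh=cv2.boundingRect(c)
        if 700<cv2.contourArea(c)<6000 and .7<w/hh<1.4:
            p,r=cv2.minEnclosingCircle(c);out.append((np.round(p,1),round(r,1),onz("wrist",p,z,o)))
    return out
E
python3 - <<'E'
from h import *
im=cv2.imread("pics/w6.png");o=ctrl.get_obs()
for b in bulbs(im,o):print(b,togo(b[2][:2],-5.7,o))
E
```

```text
(array([280.6, 191.5]), 22.7, array([ 0.4908, -0.2409,  0.042 ])) (array([8.3, 1.1]), array([8.3, 1.1]), np.float64(-0.2))
(array([454.8, 162.2]), 26.3, array([ 0.5032, -0.428 ,  0.042 ])) (array([ 39.9, 185.9]), array([ 39.3, 186. ]), np.float64(-0.2))
(array([113.5,  60. ]), 35.4, array([ 0.6365, -0.0938,  0.042 ])) (array([ 138.2, -160.2]), array([ 138.7, -159.8]), np.float64(-0.2))
```

{"api": "apply_moves", "payload": {"targets": [{"travel": [7,1,30],"roll": 0,"jaw": 85},{"travel": [0,0,40],"roll": 0,"jaw": 85},{"travel": [0,0,40],"roll": 0,"jaw": 85},{"travel": [0,0,30],"roll": 0,"jaw": 85},{"travel": [0,0,15],"roll": 0,"jaw": 85},{"travel": [0,0,7],"roll": 0,"jaw": 85},{"travel": [0,0,0],"roll": 0,"jaw": 30},{"travel": [0,0,0],"roll": 0,"jaw": 30},{"travel": [0,0,0],"roll": 0,"jaw": 30},{"travel": [0,0,0],"roll": 0,"jaw": 30}]}}

```text
clock: 13.25
tool_pos: [0.49, -0.2407, 0.0576]
orientation: [180.0, -0.1, -5.7]
force: [0.3, 0.5, -0.3]
opening: 0.0584
gripper_force: 0.0
```

{"api": "apply_moves", "payload": {"targets": [{"travel": [0,0,0],"roll": 0,"jaw": 30},{"travel": [0,0,0],"roll": 0,"jaw": 30},{"travel": [0,0,0],"roll": 0,"jaw": 30},{"travel": [0,0,-15],"roll": 0,"jaw": 30},{"travel": [0,0,-30],"roll": 0,"jaw": 30},{"travel": [0,0,-40],"roll": 0,"jaw": 30},{"travel": [0,0,-40],"roll": 0,"jaw": 30},{"travel": [0,0,-30],"roll": 0,"jaw": 30},{"travel": [0,0,-10],"roll": 0,"jaw": 30},{"travel": [0,0,0],"roll": 0,"jaw": 30}]}}

```text
clock: 14.25
tool_pos: [0.49, -0.2407, 0.2229]
orientation: [-180.0, -0.2, -5.7]
force: [-0.0, -0.3, -1.5]
opening: 0.0482
gripper_force: 30.0
```

Run:
```python
from h import *
o=ctrl.get_obs();print(o["tool_pos"],o["joint_pos"])
for c in(3,4,5):print(c,togo(D(0,.124-.062*(c-1)),-5.7,o))
```

```text
[ 0.49   -0.2407  0.2229] [ -5.5933   9.4161 -17.9779  -0.0004 -62.4332  89.8696]
3 (array([ 132.1, -308.9]), array([ 132.2, -308.8]), np.float64(-0.0))
4 (array([ 132.1, -246.9]), array([ 132.2, -246.8]), np.float64(-0.0))
5 (array([ 132.2, -184.9]), array([ 132.2, -184.8]), np.float64(-0.0))
```

{"api": "apply_moves", "payload": {"targets": [{"travel": [10,-22,0],"roll": 0,"jaw": 30},{"travel": [18,-41,0],"roll": 0,"jaw": 30},{"travel": [18,-41,0],"roll": 0,"jaw": 30},{"travel": [18,-41,0],"roll": 0,"jaw": 30},{"travel": [18,-41,0],"roll": 0,"jaw": 30},{"travel": [18,-41,0],"roll": 0,"jaw": 30},{"travel": [18,-41,0],"roll": 0,"jaw": 30},{"travel": [10,-26,0],"roll": 0,"jaw": 30},{"travel": [4,-15,0],"roll": 0,"jaw": 30},{"travel": [0,0,0],"roll": 0,"jaw": 30}]}}

```text
clock: 15.25
tool_pos: [0.6512, 0.0552, 0.219]
orientation: [179.9, 0.2, -5.6]
force: [-0.2, -0.9, -1.3]
opening: 0.0485
gripper_force: 30.0
```

{"api": "apply_moves", "payload": {"targets": [{"travel": [0,0,0],"roll": 0,"jaw": 30},{"travel": [0,0,0],"roll": 0,"jaw": 30}]}}

```text
clock: 15.45
tool_pos: [0.6509, 0.0526, 0.221]
orientation: [180.0, 0.1, -5.8]
force: [0.1, 0.2, 0.6]
opening: 0.0485
gripper_force: 30.0
```

Run:
```python
from h import *
o,im=shot("wrist","w7");print(o["tool_pos"],togo(D(0,0),-5.7,o))
for i in (93,31,-31):
  a,b=proj("wrist",[*D(-.031,i/1e3),.15],o),proj("wrist",[*D(.031,i/1e3),.15],o);print(a,b)
  cv2.line(im,tuple(int(v) for v in a),tuple(int(v) for v in b),(0,255,0),1)
cv2.imwrite("pics/w7m.png",im)
```

```text
[0.6509 0.0526 0.221 ] (array([ 1.3, -1. ]), array([ 1.3, -1. ]), np.float64(-0.1))
[159.1484 268.4934] [148.8571 190.6651]
[238.5852 268.2692] [234.9136 190.4373]
[317.9935 268.0451] [320.9367 190.2096]
```

View pics/w7m.png

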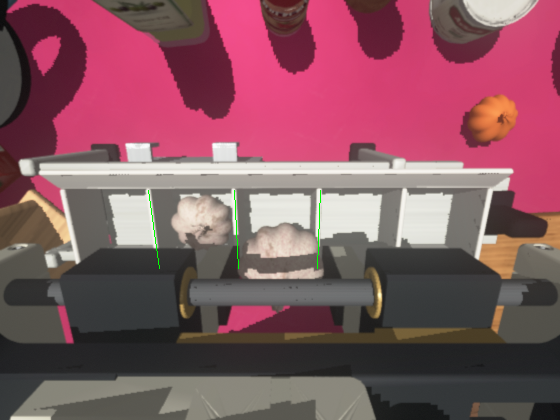

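The model's divider lines lie on the real dividers (cols 153, 237 and 319), and the held bulb is centred over compartment 3. Next: lower and release.

{"api": "apply_moves", "payload": {"targets": [{"travel": [1,-1,15],"roll": 0,"jaw": 30},{"travel": [0,0,15],"roll": 0,"jaw": 30},{"travel": [0,0,10],"roll": 0,"jaw": 30},{"travel": [0,0,5],"roll": 0,"jaw": 30},{"travel": [0,0,0],"roll": 0,"jaw": 30},{"travel": [0,0,0],"roll": 0,"jaw": 30},{"travel": [0,0,0],"roll": 0,"jaw": 60},{"travel": [0,0,0],"roll": 0,"jaw": 60},{"travel": [0,0,0],"roll": 0,"jaw": 60},{"travel": [0,0,0],"roll": 0,"jaw": 60}]}}

```text
clock: 16.5
tool_pos: [0.6528, 0.0546, 0.1769]
orientation: [-180.0, -0.0, -5.7]
force: [-0.8, -0.6, 0.4]
opening: 0.0597
gripper_force: 0.0
```

{"api": "apply_moves", "payload": {"targets": [{"travel": [0,0,-15],"roll": 0,"jaw": 80},{"travel": [0,0,-30],"roll": 0,"jaw": 80},{"travel": [0,0,-15],"roll": 0,"jaw": 80},{"travel": [0,0,0],"roll": 0,"jaw": 80},{"travel": [0,0,0],"roll": 0,"jaw": 80}]}}

```text
clock: 17.0
tool_pos: [0.6525, 0.0546, 0.2366]
orientation: [-180.0, -0.0, -5.7]
force: [0.3, -0.3, -0.7]
opening: 0.0798
gripper_force: 0.0
```

Run:
```python
from h import *
o,im=shot("wrist","w8");print(o["tool_pos"],o["clock"])
for b in bulbs(im,o,.13):print(b,(b[2][:2]-OD)@RD)
print(togo((.490,-.427),-5.7,o))
```

```text
[0.6525 0.0546 0.2366] 17.0
(array([-113.6,  495.5]), array([-113.9,  495.4]), np.float64(-0.0))
```

{"api": "apply_moves", "payload": {"targets": [{"travel": [-5,20,0],"roll": 0,"jaw": 85},{"travel": [-10,48,0],"roll": 0,"jaw": 85},{"travel": [-10,48,0],"roll": 0,"jaw": 85},{"travel": [-10,48,0],"roll": 0,"jaw": 85},{"travel": [-10,48,0],"roll": 0,"jaw": 85},{"travel": [-10,48,0],"roll": 0,"jaw": 85},{"travel": [-10,48,0],"roll": 0,"jaw": 85},{"travel": [-10,48,0],"roll": 0,"jaw": 85},{"travel": [-10,48,0],"roll": 0,"jaw": 85},{"travel": [-10,48,0],"roll": 0,"jaw": 85}]}}

```text
clock: 18.05
tool_pos: [0.5112, -0.3877, 0.2357]
orientation: [-180.0, 0.1, -5.7]
force: [0.7, -0.5, 0.5]
opening: 0.0848
gripper_force: 0.0
```

{"api": "apply_moves", "payload": {"targets": [{"travel": [-10,44,8],"roll": 0,"jaw": 85},{"travel": [0,0,8],"roll": 0,"jaw": 85},{"travel": [0,0,0],"roll": 0,"jaw": 85},{"travel": [0,0,0],"roll": 0,"jaw": 85}]}}

```text
clock: 18.45
tool_pos: [0.4983, -0.4281, 0.2199]
orientation: [-180.0, 0.1, -5.7]
force: [1.1, 1.3, -0.3]
opening: 0.0848
gripper_force: 0.0
```

Run:
```python
from h import *
o,im=shot("wrist","w9");print(o["tool_pos"],o["clock"],o["joint_pos"])
for b in bulbs(im,o):print(b,togo(b[2][:2],-5.7,o))
```

```text
[ 0.4983 -0.4281  0.2199] 18.45 [-23.6967  19.9456  -4.0249  -0.0053 -66.1128 107.9772]
(array([278.7, 193.1]), 22.3, array([ 0.5044, -0.4276,  0.042 ])) (array([ 6. , -1.1]), array([ 6. , -1.1]), np.float64(-0.0))
```

{"api": "apply_moves", "payload": {"targets": [{"travel": [5,-1,30],"roll": 0,"jaw": 85},{"travel": [0,0,40],"roll": 0,"jaw": 85},{"travel": [0,0,40],"roll": 0,"jaw": 85},{"travel": [0,0,30],"roll": 0,"jaw": 85},{"travel": [0,0,15],"roll": 0,"jaw": 85},{"travel": [0,0,8],"roll": 0,"jaw": 85},{"travel": [0,0,0],"roll": 0,"jaw": 30},{"travel": [0,0,0],"roll": 0,"jaw": 30},{"travel": [0,0,0],"roll": 0,"jaw": 30},{"travel": [0,0,0],"roll": 0,"jaw": 30}]}}

```text
clock: 19.5
tool_pos: [0.5044, -0.4284, 0.0589]
orientation: [180.0, -0.1, -5.7]
force: [0.3, 0.7, -0.9]
opening: 0.0585
gripper_force: 0.0
```

{"api": "apply_moves", "payload": {"targets": [{"travel": [0,0,0],"roll": 0,"jaw": 30},{"travel": [0,0,0],"roll": 0,"jaw": 30},{"travel": [0,0,0],"roll": 0,"jaw": 30},{"travel": [0,0,-15],"roll": 0,"jaw": 30},{"travel": [0,0,-30],"roll": 0,"jaw": 30},{"travel": [0,0,-40],"roll": 0,"jaw": 30},{"travel": [0,0,-40],"roll": 0,"jaw": 30},{"travel": [0,0,-30],"roll": 0,"jaw": 30},{"travel": [0,0,-10],"roll": 0,"jaw": 30},{"travel": [0,0,0],"roll": 0,"jaw": 30}]}}

```text
clock: 20.5
tool_pos: [0.5044, -0.4283, 0.2252]
orientation: [179.9, -0.2, -5.7]
force: [0.1, 0.3, -1.1]
opening: 0.0462
gripper_force: 30.0
```

Run:
```python
from h import *
o=ctrl.get_obs();print(o["tool_pos"],togo(D(0,-.124),-5.7,o))
```

```text
[ 0.5044 -0.4283  0.2252] (array([  99.1, -370.1]), array([  99.2, -370.1]), np.float64(-0.0))
```

{"api": "apply_moves", "payload": {"targets": [{"travel": [7,-25,0],"roll": 0,"jaw": 30},{"travel": [12,-45,0],"roll": 0,"jaw": 30},{"travel": [12,-45,0],"roll": 0,"jaw": 30},{"travel": [12,-45,0],"roll": 0,"jaw": 30},{"travel": [12,-45,0],"roll": 0,"jaw": 30},{"travel": [12,-45,0],"roll": 0,"jaw": 30},{"travel": [12,-45,0],"roll": 0,"jaw": 30},{"travel": [12,-45,0],"roll": 0,"jaw": 30},{"travel": [6,-20,0],"roll": 0,"jaw": 30},{"travel": [2,-10,0],"roll": 0,"jaw": 30}]}}

```text
clock: 21.5
tool_pos: [0.6391, -0.0677, 0.2208]
orientation: [180.0, 0.2, -5.6]
force: [-0.5, -0.2, -0.8]
opening: 0.046
gripper_force: 30.0
```

{"api": "apply_moves", "payload": {"targets": [{"travel": [0,0,0],"roll": 0,"jaw": 30},{"travel": [0,0,0],"roll": 0,"jaw": 30},{"travel": [0,0,0],"roll": 0,"jaw": 30}]}}

```text
clock: 21.8
tool_pos: [0.6386, -0.0711, 0.2223]
orientation: [180.0, 0.0, -5.8]
force: [0.0, -0.6, -0.3]
opening: 0.0464
gripper_force: 30.0
```

Run:
```python
from h import *
o,im=shot("wrist","w10");print(o["tool_pos"],togo(D(0,-.124),-5.7,o))
```

```text
[ 0.6386 -0.0711  0.2223] (array([ 1.2, -1.3]), array([ 1.2, -1.3]), np.float64(-0.1))
```

View pics/w10.png

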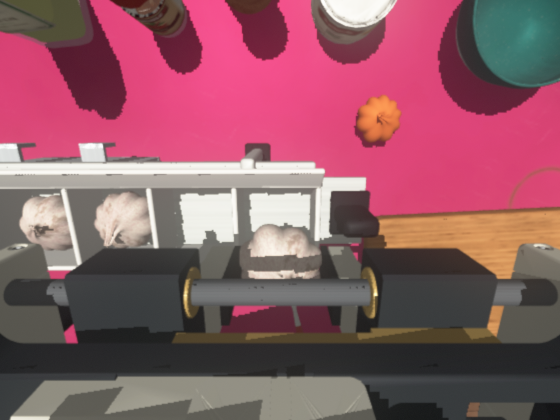

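Compartments 2 (old, col 45) and 3 (new, col 123) are filled, and the held bulb is over compartment 5. The gate tab, near (363,222), has its top at z = 154 mm, close to the right finger. I'll release 6 mm higher to clear it.

{"api": "apply_moves", "payload": {"targets": [{"travel": [1,-2,15],"roll": 0,"jaw": 30},{"travel": [0,0,15],"roll": 0,"jaw": 30},{"travel": [0,0,7],"roll": 0,"jaw": 30},{"travel": [0,0,3],"roll": 0,"jaw": 30},{"travel": [0,0,0],"roll": 0,"jaw": 30},{"travel": [0,0,0],"roll": 0,"jaw": 30},{"travel": [0,0,0],"roll": 0,"jaw": 58},{"travel": [0,0,0],"roll": 0,"jaw": 58},{"travel": [0,0,0],"roll": 0,"jaw": 58},{"travel": [0,0,0],"roll": 0,"jaw": 58}]}}

```text
clock: 22.85
tool_pos: [0.6405, -0.0678, 0.1828]
orientation: [-180.0, -0.0, -5.7]
force: [0.1, -0.2, 0.3]
opening: 0.0581
gripper_force: 0.0
```

{"api": "apply_moves", "payload": {"targets": [{"travel": [0,0,-15],"roll": 0,"jaw": 58},{"travel": [0,0,-30],"roll": 0,"jaw": 58},{"travel": [0,0,-20],"roll": 0,"jaw": 58},{"travel": [-20,20,0],"roll": 0,"jaw": 50},{"travel": [-20,30,0],"roll": 0,"jaw": 50},{"travel": [-20,10,0],"roll": 0,"jaw": 50},{"travel": [0,0,0],"roll": 0,"jaw": 50},{"travel": [0,0,0],"roll": 0,"jaw": 50}]}}

```text
clock: 23.65
tool_pos: [0.5747, -0.1217, 0.2481]
orientation: [-180.0, -0.1, -5.7]
force: [0.9, -0.3, -1.2]
opening: 0.0498
gripper_force: 0.0
```

Run:
```python
from h import *
o,im=shot("wrist","w11");print(o["tool_pos"],o["orientation"][2],o["joint_pos"])
```

```text
[ 0.5747 -0.1217  0.2481] -5.740649118064068 [  7.1011  12.3449 -10.8132   0.0064 -66.7802  77.1557]
```

View pics/w11.png

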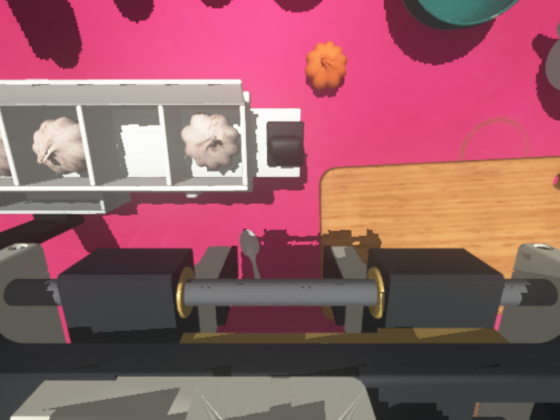

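Run:
```python
from h import *
im=cv2.imread("pics/w11.png");o=ctrl.get_obs();g=im.max(2)
print(g[118:170:2,286].tolist());print(g[143,260:310].tolist())
for p in[(272,135),(301,135),(301,152),(272,152),(286,143.5)]:print(p,(onz("wrist",p,.154,o)[:2]-OD)@RD)
```

```text
[252, 243, 112, 111, 111, 109, 107, 105, 102, 90, 93, 104, 113, 111, 100, 95, 89, 87, 84, 82, 81, 79, 79, 79, 105, 193]
[249, 249, 249, 249, 249, 242, 195, 105, 86, 88, 92, 99, 107, 118, 124, 124, 123, 121, 121, 121, 120, 118, 117, 117, 116, 115, 115, 114, 113, 112, 111, 111, 110, 109, 108, 107, 108, 106, 102, 98, 94, 90, 99, 167, 230, 235, 235, 234, 234, 235]
(272, 135) [ 0.011  -0.1761]
(301, 135) [ 0.0109 -0.1982]
(301, 152) [-0.0017 -0.1984]
(272, 152) [-0.0017 -0.176 ]
(286, 143.5) [ 0.0047 -0.1868]
```

Bulb 2 is in compartment 5, around (210,140). The gate tab covers cols 267–302, rows 142–165, which is dispenser y ≈ −0.186. I'll turn a quarter turn and grip it across x.

{"api": "apply_moves", "payload": {"targets": [{"travel": [0,0,0],"roll": 8.5,"jaw": 50},{"travel": [0,0,0],"roll": 8.5,"jaw": 50},{"travel": [0,0,0],"roll": 8.5,"jaw": 50},{"travel": [0,0,0],"roll": 8.5,"jaw": 50},{"travel": [0,0,0],"roll": 8.5,"jaw": 50},{"travel": [0,0,0],"roll": 8.5,"jaw": 50},{"travel": [0,0,0],"roll": 8.5,"jaw": 50},{"travel": [0,0,0],"roll": 8.5,"jaw": 50},{"travel": [0,0,0],"roll": 8.5,"jaw": 50},{"travel": [0,0,0],"roll": 8.5,"jaw": 50}]}}

```text
clock: 24.7
tool_pos: [0.5755, -0.121, 0.2472]
orientation: [180.0, -0.0, -91.0]
force: [-0.4, 0.3, -0.2]
opening: 0.0498
gripper_force: 0.0
```

{"api": "apply_moves", "payload": {"targets": [{"travel": [0,0,0],"roll": 5,"jaw": 50},{"travel": [0,0,0],"roll": 0,"jaw": 50},{"travel": [0,0,0],"roll": 0,"jaw": 50}]}}

```text
clock: 25.0
tool_pos: [0.5752, -0.1212, 0.2473]
orientation: [180.0, -0.0, -95.5]
force: [0.6, -0.2, -0.4]
opening: 0.05
gripper_force: 0.0
```

Run:
```python
from h import *
o=ctrl.get_obs();print(o["tool_pos"],o["joint_pos"],togo(D(-.002,-.186),-95.7,o))
```

```text
[ 0.5752 -0.1212  0.2473] [  7.1511  12.4579 -10.7805   0.0038 -66.7815 -12.6822] (array([  4.7, -57.3]), array([  4.6, -57.3]), np.float64(0.2))
```

{"api": "apply_moves", "payload": {"targets": [{"travel": [2,-20,0],"roll": 0.2,"jaw": 50},{"travel": [3,-25,0],"roll": 0,"jaw": 50},{"travel": [0,-12,0],"roll": 0,"jaw": 50},{"travel": [0,0,20],"roll": 0,"jaw": 50},{"travel": [0,0,0],"roll": 0,"jaw": 50},{"travel": [0,0,0],"roll": 0,"jaw": 50}]}}

```text
clock: 25.6
tool_pos: [0.6305, -0.1323, 0.2273]
orientation: [179.9, -0.0, -95.9]
force: [0.4, 0.1, 0.4]
opening: 0.0498
gripper_force: 0.0
```

Run:
```python
from h import *
o,im=shot("wrist","w12");g=im.max(2);print(o["tool_pos"],proj("wrist",[*D(0,-.186),.154],o),togo(D(-.002,-.186),-95.7,o))
for r in range(200,246,6):print(r,g[r,255:305].tolist())
print(g[180:250:2,280].tolist())
```

```text
[ 0.6305 -0.1323  0.2273] [276.6623 232.8951] (array([-1. , -1.1]), array([-1. , -1.1]), np.float64(-0.2))
200 [126, 125, 125, 124, 122, 122, 120, 120, 119, 118, 117, 116, 115, 114, 113, 113, 111, 110, 110, 109, 107, 106, 105, 104, 103, 102, 102, 101, 100, 98, 98, 97, 96, 96, 95, 94, 93, 93, 91, 90, 90, 91, 106, 132, 142, 143, 142, 142, 142, 140]
206 [123, 121, 121, 120, 119, 119, 117, 116, 115, 115, 114, 112, 111, 110, 109, 107, 107, 106, 105, 104, 102, 102, 102, 101, 99, 99, 97, 96, 96, 95, 95, 94, 92, 93, 91, 91, 90, 89, 89, 88, 88, 89, 112, 141, 143, 142, 142, 142, 140, 139]
212 [118, 118, 117, 117, 115, 114, 114, 113, 112, 110, 110, 108, 107, 106, 105, 104, 103, 102, 102, 100, 99, 99, 98, 96, 95, 95, 93, 93, 92, 92, 91, 91, 90, 90, 88, 87, 87, 87, 86, 84, 84, 86, 110, 140, 142, 142, 141, 141, 139, 139]
218 [115, 114, 113, 112, 111, 110, 110, 109, 108, 107, 105, 105, 103, 102, 102, 101, 100, 99, 99, 97, 96, 96, 94, 94, 92, 91, 92, 90, 89, 88, 88, 87, 86, 86, 85, 85, 83, 84, 83, 82, 82, 83, 108, 139, 141, 140, 140, 139, 139, 139]
224 [111, 110, 109, 108, 107, 106, 105, 104, 103, 1
[... 324 characters left out ...]
9, 79, 78, 78, 77, 77, 78, 83, 109, 142, 151, 151, 151, 151, 149, 150]
236 [255, 255, 255, 255, 255, 255, 255, 255, 255, 253, 140, 93, 92, 90, 90, 89, 88, 88, 87, 86, 86, 84, 84, 83, 83, 82, 81, 81, 87, 147, 241, 255, 255, 255, 255, 255, 255, 255, 255, 255, 255, 255, 255, 255, 255, 254, 254, 254, 254, 254]
242 [150, 151, 152, 153, 150, 148, 148, 158, 173, 157, 117, 92, 88, 86, 86, 85, 84, 83, 83, 83, 81, 80, 80, 79, 78, 78, 77, 78, 89, 122, 154, 156, 140, 141, 141, 139, 138, 140, 140, 140, 138, 137, 138, 137, 137, 136, 137, 135, 137, 147]
[152, 159, 170, 169, 169, 167, 166, 166, 147, 104, 102, 100, 100, 99, 98, 96, 95, 94, 93, 91, 91, 89, 89, 88, 86, 85, 84, 83, 82, 80, 80, 78, 78, 117, 143]
```

{"api": "apply_moves", "payload": {"targets": [{"travel": [1,-4,15],"roll": 0,"jaw": 50},{"travel": [0,0,20],"roll": 0,"jaw": 50},{"travel": [0,0,20],"roll": 0,"jaw": 50},{"travel": [0,0,15],"roll": 0,"jaw": 50},{"travel": [0,0,9],"roll": 0,"jaw": 50},{"travel": [0,0,5],"roll": 0,"jaw": 50},{"travel": [0,0,0],"roll": 0,"jaw": 50}]}}

```text
clock: 26.35
tool_pos: [0.6347, -0.1337, 0.1433]
orientation: [180.0, -0.0, -95.9]
force: [-0.2, -0.0, -0.4]
opening: 0.0498
gripper_force: 0.0
```

{"api": "apply_moves", "payload": {"targets": [{"travel": [0,0,0],"roll": 0,"jaw": 0},{"travel": [0,0,0],"roll": 0,"jaw": 0},{"travel": [0,0,0],"roll": 0,"jaw": 0},{"travel": [0,0,0],"roll": 0,"jaw": 0},{"travel": [0,0,0],"roll": 0,"jaw": 0},{"travel": [0,0,0],"roll": 0,"jaw": 0},{"travel": [0,0,0],"roll": 0,"jaw": 0},{"travel": [0,0,0],"roll": 0,"jaw": 0}]}}

```text
clock: 27.15
tool_pos: [0.6349, -0.1337, 0.1438]
orientation: [-180.0, -0.0, -95.9]
force: [-0.1, 0.5, 2.5]
opening: 0.0163
gripper_force: 30.0
```

{"api": "apply_moves", "payload": {"targets": [{"travel": [5,0,0],"roll": 0,"jaw": 0},{"travel": [12,0,0],"roll": 0,"jaw": 0},{"travel": [15,0,0],"roll": 0,"jaw": 0},{"travel": [15,0,0],"roll": 0,"jaw": 0},{"travel": [15,0,0],"roll": 0,"jaw": 0},{"travel": [15,0,0],"roll": 0,"jaw": 0},{"travel": [15,0,0],"roll": 0,"jaw": 0},{"travel": [12,0,0],"roll": 0,"jaw": 0},{"travel": [8,0,0],"roll": 0,"jaw": 0},{"travel": [6,0,0],"roll": 0,"jaw": 0}]}}

```text
clock: 28.15
tool_pos: [0.6232, -0.2526, 0.1438]
orientation: [-179.9, -0.0, -96.0]
force: [5.8, 1.9, 2.6]
opening: 0.0157
gripper_force: 30.0
```

{"api": "apply_moves", "payload": {"targets": [{"travel": [0,0,0],"roll": 0,"jaw": 0},{"travel": [0,0,0],"roll": 0,"jaw": 0},{"travel": [0,0,0],"roll": 0,"jaw": 0},{"travel": [0,0,0],"roll": 0,"jaw": 0},{"travel": [0,0,0],"roll": 0,"jaw": 0}]}}

```text
clock: 28.65
tool_pos: [0.6232, -0.2527, 0.1438]
orientation: [-179.9, -0.1, -95.9]
force: [5.3, -1.7, 0.5]
opening: 0.016
gripper_force: 30.0
```

Run:
```python
from h import *
o,im=shot("top","t13");o2,s=shot("scene","s13");print(o["tool_pos"],np.hypot(*(o["tool_pos"][:2]-[.6349,-.1337])))
a=cv2.resize(im[130:250,180:360],(720,480),interpolation=2)
cv2.imwrite("pics/c13.png",np.hstack([cv2.resize(im[140:230,190:350],(400,225),interpolation=2),cv2.resize(s[140:260,180:340],(400,300),interpolation=2)[:225]]))
```

```text
[ 0.6232 -0.2527  0.1438] 0.11953603328432408
```

View pics/c13.png

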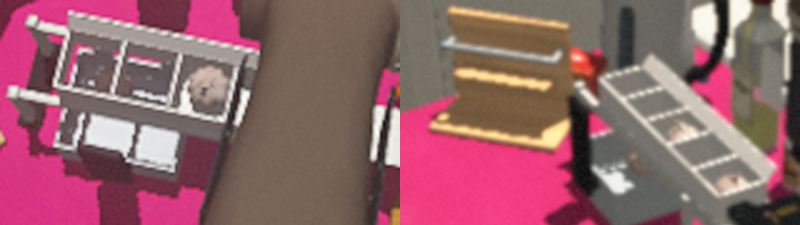

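The old bulb has dropped into the bin: compartments 1 and 2 are empty, and a bulb shows in the bin at (635,160). The fresh ones are still up in 3 and 5. That was the last picture view. Next: push the gate shut.

{"api": "apply_moves", "payload": {"targets": [{"travel": [-6,0,0],"roll": 0,"jaw": 0},{"travel": [-13,0,0],"roll": 0,"jaw": 0},{"travel": [-15,0,0],"roll": 0,"jaw": 0},{"travel": [-15,0,0],"roll": 0,"jaw": 0},{"travel": [-15,0,0],"roll": 0,"jaw": 0},{"travel": [-15,0,0],"roll": 0,"jaw": 0},{"travel": [-15,0,0],"roll": 0,"jaw": 0},{"travel": [-13,0,0],"roll": 0,"jaw": 0},{"travel": [-7,0,0],"roll": 0,"jaw": 0},{"travel": [-4,0,0],"roll": 0,"jaw": 0}]}}

```text
clock: 29.75
tool_pos: [0.6349, -0.1335, 0.1438]
orientation: [-180.0, -0.0, -95.9]
force: [3.7, -21.7, 1.4]
opening: 0.0157
gripper_force: 30.0
```

{"api": "apply_moves", "payload": {"targets": [{"travel": [-2,0,0],"roll": 0,"jaw": 0},{"travel": [-2,0,0],"roll": 0,"jaw": 0},{"travel": [-1,0,0],"roll": 0,"jaw": 0},{"travel": [0,0,0],"roll": 0,"jaw": 0}]}}

```text
clock: 30.15
tool_pos: [0.6349, -0.1333, 0.1438]
orientation: [180.0, -0.3, -96.0]
force: [4.6, -23.5, -0.5]
opening: 0.0158
gripper_force: 30.0
```

{"api": "apply_moves", "payload": {"targets": [{"travel": [0,0,0],"roll": 0,"jaw": 50},{"travel": [0,0,0],"roll": 0,"jaw": 50},{"travel": [0,0,0],"roll": 0,"jaw": 50},{"travel": [0,0,0],"roll": 0,"jaw": 50},{"travel": [0,0,-10],"roll": 0,"jaw": 50},{"travel": [0,0,-30],"roll": 0,"jaw": 50},{"travel": [0,0,-40],"roll": 0,"jaw": 50},{"travel": [0,0,-40],"roll": 0,"jaw": 50},{"travel": [0,0,-20],"roll": 0,"jaw": 50},{"travel": [0,0,0],"roll": 0,"jaw": 50}]}}

```text
clock: 31.15
tool_pos: [0.6368, -0.1287, 0.2888]
orientation: [-179.6, 0.0, -95.9]
force: [0.4, 0.0, 0.4]
opening: 0.05
gripper_force: 0.0
```

Run:
```python
from h import *
o,im=shot("wrist","w14");print(o["tool_pos"],o["orientation"][2],togo((.567,.1545),-95.7,o))
```

```text
[ 0.6368 -0.1287  0.2888] -95.88038571622727 (array([-274.6,   98.5]), array([-274.9,   97.6]), np.float64(-0.2))
```

{"api": "apply_moves", "payload": {"targets": [{"travel": [-15,5,0],"roll": -0.2,"jaw": 50},{"travel": [-35,13,0],"roll": 0,"jaw": 50},{"travel": [-40,14,0],"roll": 0,"jaw": 50},{"travel": [-40,14,0],"roll": 0,"jaw": 50},{"travel": [-40,14,0],"roll": 0,"jaw": 50},{"travel": [-40,14,0],"roll": 0,"jaw": 50},{"travel": [-40,14,0],"roll": 0,"jaw": 50},{"travel": [-20,8,0],"roll": 0,"jaw": 50},{"travel": [-5,2,0],"roll": 0,"jaw": 50},{"travel": [0,0,0],"roll": 0,"jaw": 50}]}}

```text
clock: 32.2
tool_pos: [0.5644, 0.1556, 0.2827]
orientation: [179.9, -0.0, -95.6]
force: [-0.9, -0.9, 0.5]
opening: 0.0499
gripper_force: 0.0
```

{"api": "apply_moves", "payload": {"targets": [{"travel": [0,0,10],"roll": 0,"jaw": 45},{"travel": [0,0,0],"roll": 0,"jaw": 45},{"travel": [0,0,0],"roll": 0,"jaw": 45}]}}

```text
clock: 32.5
tool_pos: [0.5652, 0.1536, 0.2729]
orientation: [179.9, -0.0, -95.8]
force: [0.3, -0.4, 0.3]
opening: 0.0454
gripper_force: 0.0
```

Run:
```python
from h import *
o,im=shot("wrist","w15");g=im.max(2);print(o["tool_pos"],togo((.567,.1545),-95.7,o))
print([proj("wrist",[.567+s*.025*np.sin(np.radians(5.7)),.1545+s*.025,.165],o) for s in(-1,1)])
for r in range(180,246,8):print(r,g[r,255:310].tolist())
```

```text
[0.5652 0.1536 0.2729] (array([-1.1, -1.7]), array([-1.1, -1.7]), np.float64(-0.1))
[array([278.5884, 191.1008]), array([278.8595, 245.9567])]
180 [129, 127, 127, 128, 127, 127, 128, 143, 227, 253, 246, 199, 123, 113, 111, 106, 102, 95, 86, 80, 79, 79, 80, 80, 80, 80, 80, 81, 84, 101, 121, 123, 123, 123, 123, 123, 123, 124, 124, 124, 124, 124, 124, 125, 126, 125, 125, 125, 125, 126, 126, 126, 127, 126, 126]
188 [128, 128, 127, 127, 128, 128, 128, 141, 224, 253, 249, 220, 121, 114, 114, 109, 100, 87, 81, 81, 81, 81, 81, 82, 81, 82, 83, 82, 83, 90, 107, 122, 124, 124, 125, 124, 125, 125, 125, 125, 125, 126, 126, 126, 126, 126, 127, 126, 126, 127, 127, 126, 128, 131, 139]
196 [128, 128, 127, 128, 127, 127, 128, 144, 227, 253, 250, 224, 116, 95, 110, 108, 100, 84, 82, 83, 83, 83, 83, 84, 85, 84, 84, 84, 85, 100, 147, 191, 197, 197, 196, 196, 199, 224, 245, 246, 246, 246, 246, 246, 246, 245, 246, 246, 246, 246, 245, 246, 246, 246, 246]
204 [129, 128, 129, 128, 127, 128, 128, 136, 187, 244, 250, 231, 123, 101, 107, 106, 99, 85, 83, 83, 84, 85, 85, 85, 86, 86, 86, 87, 88, 110, 191, 244, 246
[... 766 characters left out ...]
 89, 89, 90, 89, 91, 112, 191, 243, 246, 246, 247, 246, 246, 246, 246, 247, 247, 247, 247, 247, 247, 247, 247, 247, 247, 247, 247, 248, 247, 248, 248]
236 [117, 117, 116, 117, 118, 117, 117, 117, 131, 214, 252, 247, 214, 143, 196, 243, 233, 157, 101, 98, 97, 88, 87, 88, 88, 89, 89, 89, 91, 112, 191, 244, 246, 246, 246, 246, 246, 245, 245, 246, 246, 246, 246, 246, 246, 246, 246, 246, 246, 247, 247, 247, 248, 247, 247]
244 [250, 250, 250, 250, 250, 250, 249, 246, 236, 236, 245, 237, 207, 136, 134, 194, 243, 246, 246, 246, 246, 246, 246, 246, 246, 246, 245, 245, 245, 245, 245, 245, 245, 245, 244, 245, 245, 245, 245, 245, 245, 245, 245, 245, 245, 245, 245, 246, 246, 246, 246, 246, 246, 246, 246]
```

{"api": "apply_moves", "payload": {"targets": [{"travel": [0,-2,20],"roll": 0,"jaw": 45},{"travel": [0,0,30],"roll": 0,"jaw": 45},{"travel": [0,0,30],"roll": 0,"jaw": 45},{"travel": [0,0,20],"roll": 0,"jaw": 45},{"travel": [0,0,15],"roll": 0,"jaw": 45},{"travel": [0,0,8],"roll": 0,"jaw": 45},{"travel": [0,0,0],"roll": 0,"jaw": 0},{"travel": [0,0,0],"roll": 0,"jaw": 0},{"travel": [0,0,0],"roll": 0,"jaw": 0},{"travel": [0,0,0],"roll": 0,"jaw": 0}]}}

```text
clock: 33.55
tool_pos: [0.5677, 0.1547, 0.1515]
orientation: [-179.9, 0.1, -95.7]
force: [0.1, 0.0, 0.5]
opening: 0.0186
gripper_force: 0.0
```

{"api": "apply_moves", "payload": {"targets": [{"travel": [0,0,0],"roll": 0,"jaw": 0},{"travel": [0,0,0],"roll": 0,"jaw": 0},{"travel": [0,0,0],"roll": 0,"jaw": 0},{"travel": [0,0,0],"roll": 0,"jaw": 0},{"travel": [0,0,-2],"roll": 0,"jaw": 0},{"travel": [0,0,-4],"roll": 0,"jaw": 0},{"travel": [0,0,-3],"roll": 0,"jaw": 0},{"travel": [0,0,0],"roll": 0,"jaw": 0},{"travel": [0,0,0],"roll": 0,"jaw": 0}]}}

```text
clock: 34.45
tool_pos: [0.5672, 0.1544, 0.1595]
orientation: [180.0, 0.0, -95.7]
force: [0.1, 0.4, -3.2]
opening: 0.0118
gripper_force: 30.0
```

{"api": "apply_moves", "payload": {"targets": [{"travel": [0,6,0],"roll": 0,"jaw": 0},{"travel": [0,14,0],"roll": 0,"jaw": 0},{"travel": [0,20,0],"roll": 0,"jaw": 0},{"travel": [0,20,0],"roll": 0,"jaw": 0},{"travel": [0,20,0],"roll": 0,"jaw": 0},{"travel": [0,20,0],"roll": 0,"jaw": 0},{"travel": [0,20,0],"roll": 0,"jaw": 0},{"travel": [0,15,0],"roll": 0,"jaw": 0},{"travel": [0,8,0],"roll": 0,"jaw": 0},{"travel": [0,2,0],"roll": 0,"jaw": 0}]}}

```text
clock: 35.45
tool_pos: [0.4222, 0.1691, 0.1599]
orientation: [-180.0, 0.0, -95.7]
force: [-0.0, -0.2, -3.2]
opening: 0.0118
gripper_force: 30.0
```

{"api": "apply_moves", "payload": {"targets": [{"travel": [0,0,-5],"roll": 0,"jaw": 0},{"travel": [0,0,-15],"roll": 0,"jaw": 0},{"travel": [0,0,-20],"roll": 0,"jaw": 0},{"travel": [0,0,-15],"roll": 0,"jaw": 0},{"travel": [0,0,-5],"roll": 0,"jaw": 0},{"travel": [0,0,0],"roll": 0,"jaw": 0},{"travel": [0,0,0],"roll": 0,"jaw": 0}]}}

```text
clock: 36.15
tool_pos: [0.4228, 0.1686, 0.2188]
orientation: [180.0, -0.0, -95.8]
force: [0.2, -0.1, -3.0]
opening: 0.0118
gripper_force: 30.0
```

Run:
```python
from h import *
im=cv2.imread("pics/top0.png");h=cv2.cvtColor(im,cv2.COLOR_BGR2HSV)
m=((h[:,:,0]>8)&(h[:,:,0]<25)&(h[:,:,1]>90)).astype(np.uint8);m[:,:330]=0;m[:200]=0;m[:,480:]=0
c=max(cv2.findContours(cv2.morphologyEx(m,cv2.MORPH_CLOSE,np.ones((9,9))),0,2)[0],key=cv2.contourArea)
b=cv2.boxPoints(cv2.minAreaRect(c));W=np.array([onz("top",p,.019)[:2] for p in b]);print(b,W,W.mean(0))
C=W.mean(0);o=ctrl.get_obs();print(o["tool_pos"],o["force"])
g=C-RD@[.075,0];print(g,togo(g,-95.7,o))
```

```text
[[335.     292.    ]
 [347.8649 214.8108]
 [466.8919 234.6486]
 [454.027  311.8378]] [[ 0.3678 -0.1565]
 [ 0.5922 -0.1728]
 [ 0.5739 -0.5192]
 [ 0.3518 -0.4915]] [ 0.4715 -0.335 ]
[0.4228 0.1686 0.2188] [ 0.1519 -0.1417 -3.0211]
[ 0.3968 -0.3275] (array([496.3, -23.9]), array([496.3, -23.4]), np.float64(-0.1))
```

{"api": "apply_moves", "payload": {"targets": [{"travel": [10,0,0],"roll": 0,"jaw": 0},{"travel": [22,-3,0],"roll": 0,"jaw": 0},{"travel": [34,-3,0],"roll": 0,"jaw": 0},{"travel": [40,-3,0],"roll": 0,"jaw": 0},{"travel": [40,-3,0],"roll": 0,"jaw": 0},{"travel": [40,-3,0],"roll": 0,"jaw": 0},{"travel": [40,-3,0],"roll": 0,"jaw": 0},{"travel": [40,-3,0],"roll": 0,"jaw": 0},{"travel": [40,-3,0],"roll": 0,"jaw": 0},{"travel": [40,-3,0],"roll": 0,"jaw": 0}]}}

```text
clock: 37.15
tool_pos: [0.4142, -0.1801, 0.2191]
orientation: [179.9, -0.0, -95.7]
force: [1.0, -0.2, -1.6]
opening: 0.0115
gripper_force: 30.0
```

{"api": "apply_moves", "payload": {"targets": [{"travel": [40,-3,0],"roll": 0,"jaw": 0},{"travel": [40,-3,0],"roll": 0,"jaw": 0},{"travel": [35,0,0],"roll": 0,"jaw": 0},{"travel": [22,0,0],"roll": 0,"jaw": 0},{"travel": [10,0,0],"roll": 0,"jaw": 0},{"travel": [3,0,0],"roll": 0,"jaw": 0},{"travel": [0,0,0],"roll": 0,"jaw": 0},{"travel": [0,0,0],"roll": 0,"jaw": 0},{"travel": [0,0,0],"roll": 0,"jaw": 0}]}}

```text
clock: 38.05
tool_pos: [0.4066, -0.3271, 0.2197]
orientation: [-180.0, 0.0, -95.6]
force: [-0.3, 0.8, -1.1]
opening: 0.012
gripper_force: 30.0
```

{"api": "apply_moves", "payload": {"targets": [{"travel": [0,0,10],"roll": 0,"jaw": 0},{"travel": [0,0,15],"roll": 0,"jaw": 0},{"travel": [0,0,12],"roll": 0,"jaw": 0},{"travel": [0,0,6],"roll": 0,"jaw": 0},{"travel": [0,0,3],"roll": 0,"jaw": 0},{"travel": [0,0,2],"roll": 0,"jaw": 0},{"travel": [0,0,1],"roll": 0,"jaw": 0},{"travel": [0,0,0],"roll": 0,"jaw": 0}]}}

```text
clock: 38.85
tool_pos: [0.4065, -0.328, 0.1708]
orientation: [-180.0, -0.0, -95.7]
force: [0.2, -0.8, -2.3]
opening: 0.0118
gripper_force: 30.0
```

{"api": "apply_moves", "payload": {"targets": [{"travel": [0,0,1],"roll": 0,"jaw": 0},{"travel": [0,0,0],"roll": 0,"jaw": 0},{"travel": [0,0,1],"roll": 0,"jaw": 0},{"travel": [0,0,0],"roll": 0,"jaw": 0}]}}

```text
clock: 39.25
tool_pos: [0.4066, -0.3282, 0.1699]
orientation: [-179.9, -0.0, -95.7]
force: [-2.4, 2.4, 8.2]
opening: 0.0119
gripper_force: 30.0
```

Contact with the board. Next: release, move up and back away.

{"api": "apply_moves", "payload": {"targets": [{"travel": [0,0,0],"roll": 0,"jaw": 45},{"travel": [0,0,0],"roll": 0,"jaw": 45},{"travel": [0,0,0],"roll": 0,"jaw": 45},{"travel": [0,0,0],"roll": 0,"jaw": 45},{"travel": [0,0,0],"roll": 0,"jaw": 45},{"travel": [0,0,-10],"roll": 0,"jaw": 45},{"travel": [0,0,-30],"roll": 0,"jaw": 45},{"travel": [0,0,-40],"roll": 0,"jaw": 45},{"travel": [0,0,-40],"roll": 0,"jaw": 45},{"travel": [0,0,-20],"roll": 0,"jaw": 45}]}}

```text
clock: 40.25
tool_pos: [0.4072, -0.3286, 0.3133]
orientation: [-179.7, -0.1, -95.7]
force: [-0.5, 0.3, 0.0]
opening: 0.045
gripper_force: 0.0
```

{"api": "apply_moves", "payload": {"targets": [{"travel": [-45,-10,0],"roll": 0,"jaw": 45},{"travel": [-45,-10,0],"roll": 0,"jaw": 45},{"travel": [-45,-10,0],"roll": 0,"jaw": 45},{"travel": [-45,-10,0],"roll": 0,"jaw": 45},{"travel": [-45,-10,0],"roll": 0,"jaw": 45},{"travel": [-40,0,0],"roll": 0,"jaw": 45},{"travel": [-20,0,0],"roll": 0,"jaw": 45},{"travel": [0,0,0],"roll": 0,"jaw": 45}]}}

```text
clock: 41.05
tool_pos: [0.4848, -0.0471, 0.3094]
orientation: [-180.0, 0.0, -95.5]
force: [-1.2, -0.4, -0.6]
opening: 0.0445
gripper_force: 0.0
```

Run:
```python
from h import *
o,im=shot("top","t20");a=cv2.imread("pics/top0.png")
print(o["clock"],o["tool_pos"])
# spoon unchanged? expected bin corners; bulb pixels by brownish-white in cells / bin
h=cv2.cvtColor(im,cv2.COLOR_BGR2HSV)
print("spoon diff",np.abs(im[232:282,300:320].astype(int)-a[232:282,300:320]).mean())
for n,P in dict(c1=[*D(0,.124),.12],c2=[*D(0,.062),.12],c3=[*D(0,0),.13],c4=[*D(0,-.062),.12],c5=[*D(0,-.124),.13]).items():
    u,v=proj("top",P).astype(int);q=im[v-4:v+5,u-4:u+5].reshape(-1,3);print(n,u,v,q.mean(0),q.std(0))
cx,cy=np.array([.4066,-.328])+RD@[.075,0]
print("bin rim px",[proj("top",[*(np.array([cx,cy])+RD@[sx*.06,sy*.07]),.079]) for sx,sy in((1,1),(1,-1),(-1,-1),(-1,1))])
R_=im[225:300,370:450];hh=cv2.cvtColor(R_,cv2.COLOR_BGR2HSV)
m=((hh[:,:,1]>15)&(hh[:,:,1]<80)&(hh[:,:,2]>90)&(hh[:,:,0]<20)).astype(np.uint8)
for c in cv2.findContours(m,0,2)[0]:
    if cv2.contourArea(c)>25:print("warm blob in bin",cv2.boundingRect(c),cv2.contourArea(c))
```

```text
41.05 [ 0.4848 -0.0471  0.3094]
spoon diff 77.22466666666666
c1 228 167 [221.1358 225.9506 229.5802] [31.9706 32.9207 30.6167]
c2 250 172 [203.6173 209.284  214.7407] [52.0739 50.7551 44.9562]
c3 271 176 [ 86.6667  97.5926 120.321 ] [4.5352 5.0474 4.9086]
c4 294 181 [101.6173  99.8642 110.5556] [6.3626 6.5334 5.9192]
c5 316 185 [82.5062 79.6914 94.2099] [15.9437 16.5639 14.3774]
bin rim px [array([384.9343, 230.4239]), array([435.1555, 241.1839]), array([428.4873, 284.3887]), array([377.3378, 273.226 ])]
warm blob in bin (53, 29, 8, 29) 54.0
warm blob in bin (14, 6, 48, 28) 437.0
```

{"api": "apply_moves", "payload": {"targets": [{"travel": [-40,10,0],"roll": 0,"jaw": 45},{"travel": [-40,10,0],"roll": 0,"jaw": 45},{"travel": [-40,10,0],"roll": 0,"jaw": 45},{"travel": [-40,10,0],"roll": 0,"jaw": 45},{"travel": [-40,10,0],"roll": 0,"jaw": 45},{"travel": [-40,10,0],"roll": 0,"jaw": 45},{"travel": [-40,0,0],"roll": 0,"jaw": 45},{"travel": [-40,0,0],"roll": 0,"jaw": 45},{"travel": [-20,0,0],"roll": 0,"jaw": 45},{"travel": [0,0,0],"roll": 0,"jaw": 45}]}}

```text
clock: 42.1
tool_pos: [0.4592, 0.2963, 0.3081]
orientation: [180.0, -0.1, -95.7]
force: [0.2, 0.1, 0.6]
opening: 0.045
gripper_force: 0.0
```

Run:
```python
from h import *
o,im=shot("top","t21");a=cv2.imread("pics/top0.png");print(o["tool_pos"])
print("spoon",np.abs(im[232:282,300:320].astype(int)-a[232:282,300:320]).mean())
for n,P in dict(c1=[*D(0,.124),.12],c2=[*D(0,.062),.12],c3=[*D(0,0),.13],c4=[*D(0,-.062),.12],c5=[*D(0,-.124),.13]).items():
    u,v=proj("top",P).astype(int);q=im[v-4:v+5,u-4:u+5].reshape(-1,3);q0=a[v-4:v+5,u-4:u+5].reshape(-1,3);print(n,u,v,q.mean(0).round(),"was",q0.mean(0).round())
print("tab region diff",np.abs(im[180:205,328:348].astype(int)-a[180:205,328:348]).mean())
q=im[225:292:4,372:446:4].astype(int)
for r in q:print(" ".join("%3d/%+3d"%(p[2],p[2]-p[0]) for p in r))
```

```text
[0.4592 0.2963 0.3081]
spoon 1.6973333333333334
c1 228 167 [220. 225. 229.] was [219. 224. 228.]
c2 250 172 [227. 231. 235.] was [146. 154. 177.]
c3 271 176 [142. 149. 170.] was [221. 226. 230.]
c4 294 181 [226. 231. 234.] was [225. 230. 234.]
c5 316 185 [156. 164. 186.] was [212. 217. 222.]
tab region diff 2.1126666666666667
193/+126 195/+121 193/+122 195/+123 198/+122 193/+125 216/+12 202/+59 199/+127 183/+110 198/+93 199/+82 205/+83 204/+83 203/+84 205/+85 203/+82 205/+86 205/+88
194/+125 189/+125 190/+125 192/+130 194/+127 199/+129 210/ +0 207/ -1 197/+122 192/+121 190/+121 194/+122 195/+124 195/+130 193/+128 190/+111 197/+92 200/+83 204/+84
187/+125 184/+121 191/+128 125/+12 196/ -3 156/+21 203/ +0 227/ -4 199/+124 191/+122 190/+120 186/+125 188/+125 196/ -2 212/ -3 214/+64 198/+126 201/+126 197/+124
196/+124 187/+122 176/+100 189/ +0 105/+13 101/+19 103/+17 100/+17 108/ +9 204/ -7 196/+25 192/+108 193/+129 205/ -3 201/ +0 199/+139 201/+125 196/+129 200/+129
186/+121 188/+125 128/+39 201/ +0 193/+33 170/+31 168/+33 114/+13 104/+11 104/+12 106/ +7  98/+12  93/+15  95/+12  96/+15 
[... 1225 characters left out ...]
 -1 200/ -1 118/ +7  97/+10 204/+132 207/+130 207/+128 205/+131
202/+129 110/+63 106/+45 101/+21  91/+14 167/ +1 197/ -1 207/ -1 205/ -2 203/ -1 202/ -2 203/ -1 202/ -1  99/+10 159/ +1 195/+127 195/+128 194/+130 195/+129
202/+132 109/+59 112/+61 109/+62 108/+59 101/+51  78/+25  73/+28  85/+20  75/+19 136/ +5 179/ +0 200/ -2  99/ +9 165/ -2 194/+129 197/+127 196/+130 189/+131
188/+123 199/+126 207/+130 197/+122 103/+51  75/+29  70/+23  73/+24  71/+25  70/+25  75/+22  76/+20  78/+19  87/+17 184/+62 203/+127 204/+127 201/+130 195/+131
196/+129 199/+127 200/+127 186/+124 193/+130 105/+54 110/+55 109/+57  99/+49  82/+35  94/+45 101/+55 103/+57 153/+101 193/+131 203/+129 198/+130 202/+133 201/+130
```

```bash
python3 -c "
from plant import ctrl
print(ctrl.close_job())"
```

```text
the job is handed in; nothing more can be done
None
```

I handed the job in at about 42 s: the old garlic bulb is in the bin, which stands upright on the chopping board. The two fresh bulbs are in compartments 3 and 5, the gate is shut and the teaspoon lies where it was. The final check was by pixel comparison with the first top-camera image, since my 14 picture views were used up.

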